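# Unlatch the stain-kit case and put the dropper bottle away

## Task

Put the dropper bottle away in the kit case. Swing the latch lever on the front of the case fully aside (it turns free one way only, left or right, and nothing shows which, so feel for it), lift the lid back until it stands upright or further, and stand the bottle fully down in the one well that fits it closely. Leave the tape, the cup and the transit bolt where they are.

Things in the scene. Friction and masses are not known exactly. Their poses are not given: they have to be found in the camera images.
- case: Grey plastic kit case base, 195 x 210 x 48 mm (x, y, z), fixed. Origin: on its underside, 95 mm behind its front face, mid-width. Its +x points from the front with the latch to the lid's hinge, +y left seen from the front, z up. Its level top has a deck in front with the latch; behind it, under the lid, stand three square insert blocks in a row along y, 63 mm apart.
- latch (a joint): Swing of the steel latch lever about a vertical pivot, rad, + counter-clockwise from above. Near 0: latched, fin along the case's -x, nose over the lid's tongue. It swings free to 1.35 on one side only (hidden in the round housing, new each time); the other way it stops dead at 0.2 to 0.35. It needs about 0.12 N m and stays where left. Beyond 1.15 either way the lid is clear.
- latch_pivot (a point): On the lever's pivot axis, at half the height of the fin (77 mm above the worktop).
- latch_fin (a point): Middle of the lever's upright fin, its handle: 50 mm long, 11 mm thick, 26 mm high (64 to 90 mm above the worktop), straight out from the pivot, this point 53 mm from it. The deck below lies at 48 mm and ends 32 mm in front of the pivot.
- lid (a joint): Opening angle of the lid, rad: 0 shut, 1.57 upright, 1.8 at its stop. White plastic cover 104 x 210 x 76 mm, 0.35 kg, hinged along its rear lower edge (parallel to the case's y). A stiff hinge (0.4 N m): it stays where it is left.
- lid_hinge (a point): Middle of the lid's hinge axis, 48 mm above the worktop.
- lid_bar (a point): Middle of the lid's bar handle: a level round steel bar, 12 mm thick, 100 mm long along the case's y, 40 mm in front of the lid's front face (34 mm clear gap behind it), 105 mm above the worktop when shut. Seen from the hinge it is 144 mm forward and 57 mm up, and goes round with the lid.
- well_small: Black insert block 62 x 62 x 40 mm with a round well 27 mm wide, 32 mm deep: too small for the bottle. Origin: centre of the block's underside; mouth 40 mm above it, 48 mm above the worktop. The three blocks stand in any order in the row.
- well_middle: Black insert block of the same size with a round well 37 mm wide, 32 mm deep, chamfered 3 mm at the mouth: the one that fits the bottle. Origin: centre of the block's underside; mouth 40 mm above it, well floor 8 mm above it (16 mm above the worktop).
- well_large: Black insert block of the same size with a round well 48 mm wide, 32 mm deep: too loose for the bottle. Origin as for the others.
- bottle_mid (a point): Centre, half-way up, of the loose amber dropper bottle standing on the worktop: 102 mm high, round body 33 mm wide up to 70 mm, neck collar 24 mm wide from 62 to 77 mm, thin black dropper bulb (13 mm) above. About 0.07 kg.
- tape: Roll of black tape, 58 mm wide, 19 mm high, loose, to be left alone. Origin: centre of its underside.
- cup: Small round dosing cup, 66 mm wide, 50 mm high, loose, to be left alone. Origin: centre of its underside.
- bolt: Grey transit bolt lying down, 90 mm long, 27 mm thick, loose, to be left alone. Origin: centre of its underside.
Not all that is in view belongs to the job. Leave any pink look-alike of the part that bears bottle_mid alone.

How it is judged:
By the outcome, as a careful person would: the job done as asked, in the order asked, and still so for the second after the job is handed in, with the robot touching nothing.
It also fails if it takes over 72 s, if anything falls off the work surface, if the arm or the gripper's body presses on something with over 40 N, if the wrist force passes 120 N, or if a joint passes its speed limit or range.

## Robot

A 6-joint arm with a two-finger parallel gripper is mounted at the origin on a cart in front of the work surface, level with it; the furniture and walls round the work are solid. World frame = base frame: x ahead of the robot, y to its left, z up, the work surface at z = 0. Lengths are in m, angles in rad, forces in N, time in s.
With the tool pointing down it reaches from about 0.325 to 0.9 m from the base axis. Payload 6.1 kg.
Tool frame: the origin (TCP) lies midway between the tips of the shut fingers; the grasp point (between the pads) lies 19 mm behind it; z points along the fingers, x is the direction in which the jaws open and shut, and the axes are right-handed (so a half turn about z gives the same grasp; the last joint's range is limited). The gripper opens to 85 mm and grips with 20 to 120 N. Pads are 22 mm wide; open, the fingers measure 114 mm over their backs; the gripper's body (76 mm by 85 mm) begins 54 mm behind the grasp point. The pads swing forward as they close: fully open they stand 13 mm farther back than shut.
Start: joints at [0.62, 0.22, 1.526, -0, 1.395, -0.126], TCP at [0.459, 0.424, 0.231] pointing down, gripper open.
Joint ranges: [-2.98, 2.98], [-0.91, 2.08], [0.09, 2.57], [-1.24, 4.39], [0.2, 2.65], [-2.68, 2.68]. Speed limits (rad/s): [2.57, 2.57, 3.01, 3.14, 3.14, 3.14].

## Interface

Orientations are given as a rotation vector (axis times angle).
In Python, from cell import arm gives the robot as it stands.
- The arm moves only by the tool move_arm, never from a script. Its argument "moves" is a list of rows, each an object with "rot": the turn, a rotation vector about the tool's x, y, z in degrees, a list of three; "delta_pos": the shift along the tool's x, y, z in m, a list of three; "gripper": the closure, from 0 (fully open) to 1 (shut). A call has exactly 10 rows; each row shifts and turns the pose as measured when the row begins, along the tool's axes as they then stand; what a row does not reach is not made up. A row lasts 1/12 s, in which the tool goes at most 41.7 mm and 7.16 degrees, less where a joint would pass 70% of its speed; a pose out of reach is approached as far as the arm can. A call is refused whole if a number of a shift passes 0.0417 or a number of a turn 7.16, either way. A call with a gripper value outside its range is refused whole. The fingers move at their own pace and stop on an object; "grip_force" is the grip in N (left out, the last holds). Time passes only in rows, so rows that do not move let the fingers close, or fill a call up. It gives the time, the measured TCP pose, the force and the opening at its end, in the units of the state.
- arm.observe(): the state, without advancing time (a new reading comes with each control period).
- arm.capture(name): name is "side" or "top"; returns the picture (384x512x3 uint8, red, green, blue); there is no depth.
- arm.calibration(name): a dict with "fx", "fy", "cx", "cy" (pixels), "R" (3x3) and "t" (3): a world point X has camera coordinates R X + t. Camera axes: x right, y down, z forward; pixel columns grow to the right and rows downward; lengths in m; the calibration is good to about 2 mm. A picture is of the moment at which its call begins. calibration takes no time and is no camera call.
- arm.hand_in(): hands the job in, once; it reports no verdict.
Trained networks look in the newest picture that a camera, given by its name, has taken for a name from the list of things; names that differ only in an ending like _2 or _b are one class to them, and where a whole thing is asked for, a point or a joint stands for the part that bears it (a point fixed in the world has none). Each returns a list of dicts, best first, with "conf" (0 to 1); they miss things now and then, are a little off and sometimes report something else, mostly with a low value. They report only what shows in the picture. A call takes as long as a camera call. They do not tell look-alikes from the thing itself.
- arm.regions_of(camera, thing): "pixels" (384x512 bool, what is visible of it) and "xy" ([column, row] in pixels, amid what is visible of it).
The state is a dict: "t": time; "joints": joint angles; "qvel": joint speeds; "effort": joint torques, N m; "tcp_pos": TCP position; "tool_rot": TCP orientation; "wrist_force": force on the tool from outside, world axes, zero at the start; "moment": the same for the moment, N m; "width": finger opening in m.
Only numpy, scipy, OpenCV 4.12 (cv2) and the standard library are available. Lean on these libraries where they do the work, as an engineer would, in place of code of your own. Each camera call takes 0.05 s, during which the arm holds its last target. There are 200 camera calls.

## Working session

There is one attempt and no reset: what is moved stays moved. The work goes in short steps, Python scripts to look and compute and a tool call to move; the robot and the scene stay as the last step left them, time stands still between calls to the robot, and variables do not carry over. Pictures are saved under pics/ and viewed, about 8 in all and at most 12, crops included, and the job is handed in when it is done.

Besides the shell and the picture viewer there is one more tool, called after "Request:" as a command line: name --argument value ..., lists and objects as JSON in quotes. move_arm: Moves the arm, as the interface text tells. Its arguments: {"type":"object","properties":{"moves":{"type":"array"},"grip_force":{"type":"number"}},"required":["moves"]}

```bash
mkdir -p pics; ls
cat > h.py <<'E'
import numpy as np,cv2
from scipy.spatial.transform import Rotation as Rn
from cell import arm
def ray(cam,uv):
    c=arm.calibration(cam);R=np.array(c["R"]);t=np.array(c["t"])
    d=R.T@np.array([(uv[0]-c["cx"])/c["fx"],(uv[1]-c["cy"])/c["fy"],1.]);return -R.T@t,d
def atz(cam,uv,z):
    o,d=ray(cam,uv);return o+d*(z-o[2])/d[2]
def proj(cam,X):
    c=arm.calibration(cam);p=np.array(c["R"])@np.array(X)+np.array(c["t"]);return np.array([c["fx"]*p[0]/p[2]+c["cx"],c["fy"]*p[1]/p[2]+c["cy"]])
def tri(uv1,uv2):
    o,d=ray("top",uv1);p,e=ray("side",uv2);A=np.stack([d,-e],1);s=np.linalg.lstsq(A,p-o,rcond=None)[0]
    a=o+d*s[0];b=p+e*s[1];return (a+b)/2,np.linalg.norm(a-b)
def save(cam,name,crop=None,k=1):
    im=arm.capture(cam)
    if crop: im=im[crop[1]:crop[3],crop[0]:crop[2]]
    cv2.imwrite(f"pics/{name}.png",cv2.resize(im[:,:,::-1],None,fx=k,fy=k,interpolation=cv2.INTER_CUBIC))
E
python3 - <<'E'
from h import *
for c in("top","side"):
    save(c,c+"0",k=1.5)
    k=arm.calibration(c);R=np.array(k["R"]);print(c,-R.T@np.array(k["t"]),R[2].round(2),k["fx"])
    for n in("latch_fin","lid_bar","lid","case","bottle_mid","latch_pivot","tape","cup","bolt"):
        print(n,[(np.round(r["xy"]),round(r["conf"],2),int(r["pixels"].sum())) for r in arm.regions_of(c,n)][:3])
o=arm.observe();print(o);print(Rn.from_rotvec(o["tool_rot"]).as_matrix().round(3))
E
```

```text
pics
top [ 0.35565659 -0.00325314  1.32438092] [ 0.12  0.02 -0.99] 419.8627591814853
latch_fin [(array([212., 215.]), 0.83, 225)]
lid_bar [(array([205., 177.]), 0.91, 3122)]
lid [(array([205., 179.]), 0.59, 3199)]
case [(array([208., 190.]), 0.81, 4899)]
bottle_mid [(array([134., 236.]), 0.55, 113), (array([317., 168.]), 0.45, 121), (array([330., 192.]), 0.42, 104)]
latch_pivot [(array([210., 215.]), 0.86, 305)]
tape [(array([139., 150.]), 0.59, 174)]
cup [(array([388., 156.]), 0.92, 387)]
bolt [(array([132., 234.]), 0.57, 121)]
side [-0.25728884 -0.31210586  1.00061925] [ 0.62  0.25 -0.74] 414.42924298272646
latch_fin [(array([203., 191.]), 0.78, 323), (array([213., 178.]), 0.29, 4938)]
lid_bar [(array([214., 160.]), 0.6, 2787)]
lid [(array([216., 160.]), 0.94, 2835)]
case [(array([211., 176.]), 0.86, 4926)]
bottle_mid [(array([324., 201.]), 0.62, 229), (array([328., 221.]), 0.5, 248)]
latch_pivot [(array([200., 190.]), 0.63, 331), (array([212., 161.]), 0.57, 2789)]
tape [(array([174., 137.]), 0.58, 171)]
cup [(array([395., 219.]), 0.88, 416)]
bolt [(array([215., 160.]), 0.58, 2748), (array([126., 191.]), 0.43, 109)]
{'t': 1.0, 'joints': array([ 6.19876228e-01,  2.20373345e-01,  1.52648955e+00,  3.71914438e-05,
        1.39470927e+00, -1.26110341e-01]), 'qvel': array([-0.00112527,  0.000411  , -0.00098318,  0.0009738 ,  0.00027713,
       -0.00070808]), 'effort': array([-1.84795836e-04, -4.96860766e+01, -3.89736307e+01, -5.21004913e-04,
        1.04353898e-03,  1.53381683e-05]), 'tcp_pos': array([0.45900879, 0.42418585, 0.23132171]), 'tool_rot': array([-2.92554511e+00, -1.14478630e+00, -1.71589156e-05]), 'wrist_force': array([-0.83590648,  0.71769174, -0.19994632]), 'moment': array([0.00314355, 0.00246502, 0.01347447]), 'width': 0.08546424275966277}
[[ 0.734  0.679 -0.   ]
 [ 0.679 -0.734  0.   ]
 [ 0.    -0.    -1.   ]]
```

View pics/top0.png

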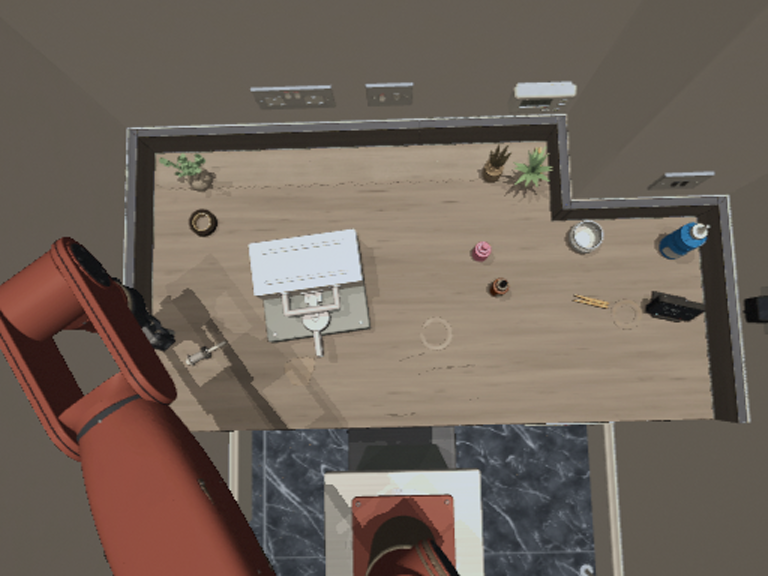

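View pics/side0.png

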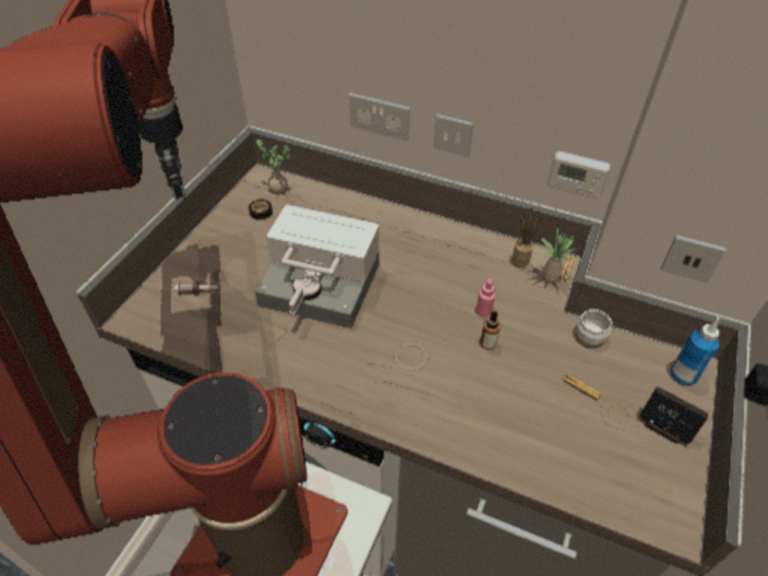

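Pictures 1 and 2 show the case (lid about (305,262) in the 1.5x top view), the lever with its fin from (316,321) to (318,355), the bar at about (312,300), the amber bottle at (500,287) and the pink look-alike at (482,250). The bolt is at (203,354), by the case's left side.

Run:
```python
from h import *
P=lambda u,v:np.array([u,v])/1.5
L=[atz("top",P(*p),.124) for p in((249,243),(357,230),(363,283),(254,297))]
print("lid top corners BL BR FR FL\n",np.round(L,4))
print("base front L,R",atz("top",P(272,341),.048).round(4),atz("top",P(370,328),.048).round(4))
print("fin",atz("top",P(316,321),.09).round(4),atz("top",P(318.5,355),.09).round(4))
print("bar ends",atz("top",P(285,316),.105).round(4),atz("top",P(339,309),.105).round(4))
arm.capture("top");arm.capture("side")
for n in("lid","latch_fin","bottle_mid"):
    for c in("top","side"):
        for r in arm.regions_of(c,n)[:3]:
            m=r["pixels"].astype(np.uint8);q=cv2.minAreaRect(cv2.findNonZero(m));ys,xs=np.nonzero(m)
            print(n,c,round(r["conf"],2),cv2.boxPoints(q).round(1).tolist(),xs.min(),xs.max(),ys.min(),ys.max())
c=arm.calibration("top")
# bottle: base/top in side
for p in((493,314),(490,348)):
    print("side bottle",atz("side",P(*p),.102 if p[1]<330 else 0.0).round(4))
print("top bulb",atz("top",P(502,282),.102).round(4), "bot centroid",tri((330.,192),(328,221)))
```

```text
lid top corners BL BR FR FL
 [[0.6054 0.284  0.124 ]
 [0.6249 0.0731 0.124 ]
 [0.5205 0.0636 0.124 ]
 [0.4993 0.2742 0.124 ]]
base front L,R [0.4174 0.2551 0.048 ] [0.4384 0.0555 0.048 ]
fin [0.4524 0.1596 0.09  ] [0.3856 0.1555 0.09  ]
bar ends [0.4626 0.218  0.105 ] [0.4734 0.1125 0.105 ]
lid top 0.69 [[163.6999969482422, 162.1999969482422], [236.6999969482422, 151.8000030517578], [244.0, 203.0], [171.10000610351562, 213.39999389648438]] 166 241 153 209
lid side 0.73 [[173.6999969482422, 171.60000610351562], [184.89999389648438, 131.1999969482422], [255.3000030517578, 150.8000030517578], [244.10000610351562, 191.1999969482422]] 178 251 137 187
latch_fin top 0.72 [[197.60000610351562, 234.39999389648438], [204.5, 196.1999969482422], [220.6999969482422, 199.10000610351562], [213.8000030517578, 237.3000030517578]] 202 218 197 237
latch_fin side 0.74 [[184.0, 198.0], [205.5, 176.5], [216.5, 187.5], [195.0, 209.0]] 193 212 180 208
bottle_mid top 0.62 [[315.0, 160.0], [327.0, 160.0], [327.0, 174.0], [315.0, 174.0]] 315 327 160 174
bottle_mid side 0.64 [[318.3999938964844, 230.60000610351562], [324.3999938964844, 206.60000610351562], [335.20001220703125, 209.3000030517578], [329.20001220703125, 233.3000030517578]] 320 332 208 232
bottle_mid side 0.61 [[316.0, 208.8000030517578], [320.79998779296875, 184.8000030517578], [331.6000061035156, 186.89999389648438], [326.79998779296875, 211.0]] 317 329 186 210
side bottle [ 0.5122 -0.2118  0.102 ]
side bottle [ 0.5119 -0.2204  0.    ]
top bulb [ 0.5178 -0.2068  0.102 ] bot centroid (array([ 0.51660501, -0.20921699,  0.04138511]), np.float64(0.015164096734015371))
```

```bash
cat >> h.py <<'E'
def plan(pos,th,n,via=None):
    """tool-down move rows: world target pos, tool-x heading th (rad), n rows; prints tool-frame numbers"""
    o=arm.observe();p=np.array(o["tcp_pos"]);M=Rn.from_rotvec(o["tool_rot"]).as_matrix();a=np.arctan2(M[1,0],M[0,0])
    da=(th-a+np.pi)%(2*np.pi)-np.pi;d=(np.array(pos)-p)/n
    print("from",p.round(4),round(a,3),"turn z/row",round(-np.degrees(da)/n,2))
    for i in range(n):
        h=a+da*i/n;print([round(float(v),3) for v in(np.cos(h)*d[0]+np.sin(h)*d[1],np.sin(h)*d[0]-np.cos(h)*d[1],-d[2])])
E
python3 - <<'E'
from h import *
plan([.407,.156,.15],1.63,9)
E
```

```text
from [0.459  0.4242 0.2313] 0.746 turn z/row -5.63
[-0.024, 0.018, 0.009]
[-0.026, 0.015, 0.009]
[-0.028, 0.013, 0.009]
[-0.029, 0.01, 0.009]
[-0.029, 0.007, 0.009]
[-0.03, 0.004, 0.009]
[-0.03, 0.001, 0.009]
[-0.03, -0.002, 0.009]
[-0.03, -0.005, 0.009]
```

Request:
move_arm --moves '[{"rot":[0,0,-5.6],"delta_pos":[-0.024,0.018,0.005],"gripper":0},{"rot":[0,0,-5.6],"delta_pos":[-0.026,0.015,0.005],"gripper":0},{"rot":[0,0,-5.6],"delta_pos":[-0.028,0.013,0.005],"gripper":0},{"rot":[0,0,-5.6],"delta_pos":[-0.029,0.01,0.009],"gripper":0},{"rot":[0,0,-5.6],"delta_pos":[-0.029,0.007,0.009],"gripper":0},{"rot":[0,0,-5.6],"delta_pos":[-0.03,0.004,0.009],"gripper":0},{"rot":[0,0,-5.6],"delta_pos":[-0.03,0.001,0.009],"gripper":0},{"rot":[0,0,-5.6],"delta_pos":[-0.03,-0.002,0.009],"gripper":0},{"rot":[0,0,-5.6],"delta_pos":[-0.03,-0.005,0.009],"gripper":0},{"rot":[0,0,0],"delta_pos":[0,0,0],"gripper":0}]'

```text
t: 2.23
tcp_pos: [0.4068, 0.1489, 0.1588]
tool_rot: [2.099, 2.335, 0.008]
wrist_force: [-0.4, -0.1, -0.7]
width: 0.0851
```

Run:
```python
from h import *
plan([.407,.156,.058],1.63,6)
save("top","top1",(120,120,300,270),4)
```

```text
from [0.4068 0.1489 0.1588] 1.677 turn z/row 0.45
[0.001, 0.0, 0.017]
[0.001, 0.0, 0.017]
[0.001, 0.0, 0.017]
[0.001, 0.0, 0.017]
[0.001, 0.0, 0.017]
[0.001, 0.0, 0.017]
```

View pics/top1.png

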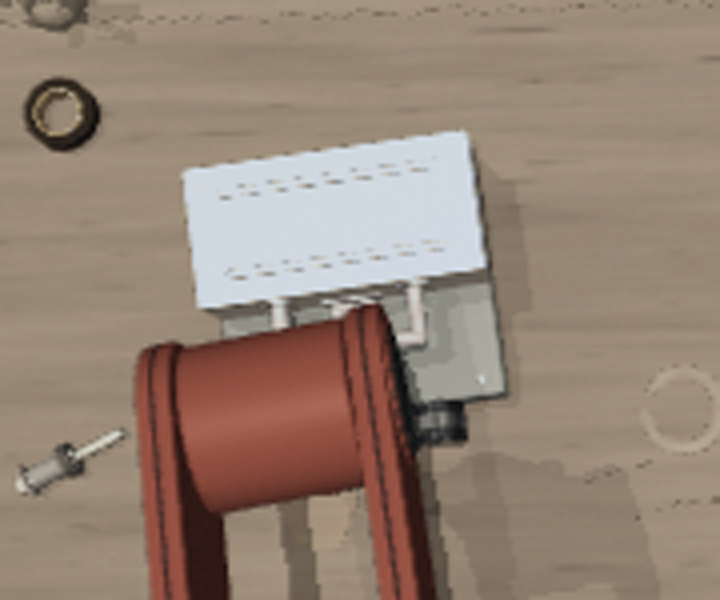

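Picture 3: the arm hides the lever from above, and the lid and bolt are undisturbed. The fin is well inside the 85 mm opening, so I'm descending and closing.

Request:
move_arm --moves '[{"rot":[0,0,0],"delta_pos":[0.003,0,0.017],"gripper":0},{"rot":[0,0,0],"delta_pos":[0.003,0,0.017],"gripper":0},{"rot":[0,0,0],"delta_pos":[0.001,0,0.017],"gripper":0},{"rot":[0,0,0],"delta_pos":[0,0,0.017],"gripper":0},{"rot":[0,0,0],"delta_pos":[0,0,0.017],"gripper":0},{"rot":[0,0,0],"delta_pos":[0,0,0.015],"gripper":0.5},{"rot":[0,0,0],"delta_pos":[0,0,0],"gripper":0.8},{"rot":[0,0,0],"delta_pos":[0,0,0],"gripper":0.9},{"rot":[0,0,0],"delta_pos":[0,0,0],"gripper":1},{"rot":[0,0,0],"delta_pos":[0,0,0],"gripper":1}]' --grip_force 20

```text
t: 3.12
tcp_pos: [0.4164, 0.1651, 0.0643]
tool_rot: [2.115, 2.31, 0.036]
wrist_force: [0.6, -0.3, 0.1]
width: 0.0254
```

Run:
```python
from h import *
o=arm.observe();print(o["width"],o["wrist_force"],o["tcp_pos"],o["joints"].round(2))
```

```text
0.025417039706784723 [ 0.57695729 -0.33410606  0.06088037] [0.41640709 0.16511263 0.06430377] [ 0.2  -0.03  2.13  0.01  1.01 -1.47]
```

Request:
move_arm --moves '[{"rot":[0,0,0],"delta_pos":[0,0,0.001],"gripper":1},{"rot":[0,0,0],"delta_pos":[0,0,0],"gripper":1},{"rot":[0,0,0],"delta_pos":[0,0,0],"gripper":1},{"rot":[0,0,0],"delta_pos":[0,0,0],"gripper":1},{"rot":[0,0,0],"delta_pos":[0,0,0],"gripper":1},{"rot":[0,0,0],"delta_pos":[0,0,0],"gripper":1},{"rot":[0,0,0],"delta_pos":[0,0,0],"gripper":1},{"rot":[0,0,0],"delta_pos":[0,0,0],"gripper":1},{"rot":[0,0,0],"delta_pos":[0,0,0],"gripper":1},{"rot":[0,0,0],"delta_pos":[0,0,0],"gripper":1}]'

```text
t: 3.95
tcp_pos: [0.4169, 0.1636, 0.0646]
tool_rot: [2.116, 2.306, 0.035]
wrist_force: [-0.2, -2.6, -3.0]
width: 0.0119
```

Run:
```python
from h import *
o=arm.observe();print(o["wrist_force"],o["moment"]);print(Rn.from_rotvec(o["tool_rot"]).as_matrix().round(3))
save("side","side1",(130,100,300,240),4)
```

```text
[-0.17780195 -2.55209832 -3.04420844] [-0.49809353 -0.04599733 -0.2622221 ]
[[-0.086  0.996  0.024]
 [ 0.996  0.085  0.008]
 [ 0.006  0.024 -1.   ]]
```

View pics/side1.png

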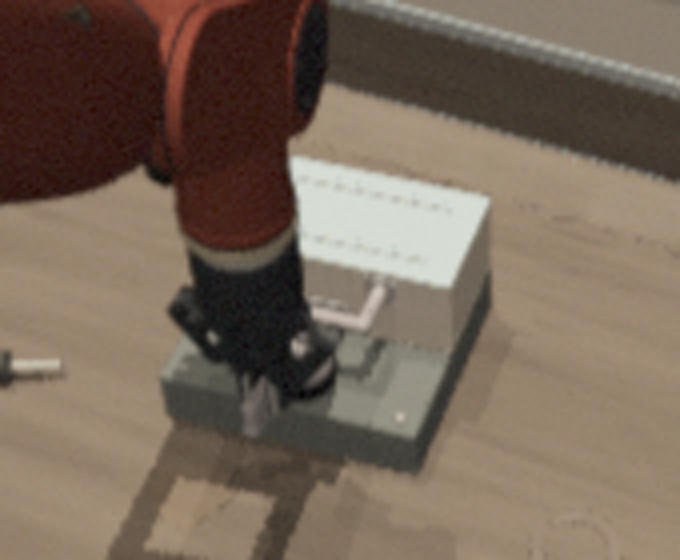

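Picture 4: the jaws hold the fin (width 11.9 mm). Next I'll feel for the free way, trying clockwise (to the left) first.

Request:
move_arm --moves '[{"rot":[0,0,6],"delta_pos":[0.0046,0.0003,0],"gripper":1},{"rot":[0,0,6],"delta_pos":[0.0046,0.0003,0],"gripper":1},{"rot":[0,0,6],"delta_pos":[0.0046,0.0003,0],"gripper":1},{"rot":[0,0,6],"delta_pos":[0.0046,0.0003,0],"gripper":1},{"rot":[0,0,0],"delta_pos":[0,0,0],"gripper":1},{"rot":[0,0,0],"delta_pos":[0,0,0],"gripper":1},{"rot":[0,0,0],"delta_pos":[0,0,0],"gripper":1},{"rot":[0,0,0],"delta_pos":[0,0,0],"gripper":1},{"rot":[0,0,0],"delta_pos":[0,0,0],"gripper":1},{"rot":[0,0,0],"delta_pos":[0,0,0],"gripper":1}]'

```text
t: 4.83
tcp_pos: [0.4196, 0.1788, 0.0647]
tool_rot: [2.555, 1.803, 0.03]
wrist_force: [0.3, -3.0, -2.8]
width: 0.0108
```

It swings free clockwise (about -0.5 rad at only 3 N). Carrying on that way.

Request:
move_arm --moves '[{"rot":[0,0,6],"delta_pos":[0.0046,0.0003,0],"gripper":1},{"rot":[0,0,6],"delta_pos":[0.0046,0.0003,0],"gripper":1},{"rot":[0,0,6],"delta_pos":[0.0046,0.0003,0],"gripper":1},{"rot":[0,0,6],"delta_pos":[0.0046,0.0003,0],"gripper":1},{"rot":[0,0,6],"delta_pos":[0.0046,0.0003,0],"gripper":1},{"rot":[0,0,6],"delta_pos":[0.0046,0.0003,0],"gripper":1},{"rot":[0,0,6],"delta_pos":[0.0046,0.0003,0],"gripper":1},{"rot":[0,0,0],"delta_pos":[0,0,0],"gripper":1},{"rot":[0,0,0],"delta_pos":[0,0,0],"gripper":1},{"rot":[0,0,0],"delta_pos":[0,0,0],"gripper":1}]'

```text
t: 5.67
tcp_pos: [0.4257, 0.1868, 0.0653]
tool_rot: [2.972, 0.848, -0.03]
wrist_force: [-1.9, -4.7, -2.3]
width: 0.0159
```

Run:
```python
from h import *
o=arm.observe();M=Rn.from_rotvec(o["tool_rot"]).as_matrix();print("head",np.arctan2(M[1,0],M[0,0]),o["moment"])
d=o["tcp_pos"][:2]-[.4597,.1584];print("fin angle",np.arctan2(d[0]*-(-.098)+d[1]*-.995, -(d[0]*.995+d[1]*.098)),np.hypot(*d))
```

```text
head 0.5550280931224776 [ 0.09654371 -0.6488738   5.10498972]
fin angle -0.793879612120324 0.044280671480638814
```

Run:
```python
from h import *
save("side","side2",(130,100,290,230),5)
o=arm.observe();print(o["moment"],o["wrist_force"],o["joints"].round(3),o["qvel"].round(3))
```

```text
[ 0.2208427  -0.79767913  5.22559331] [-2.61831195 -3.80323361 -2.27702923] [ 0.28   0.054  2.05  -0.058  1.058 -0.246] [-0.007  0.    -0.003  0.012  0.003  0.03 ]
```

View pics/side2.png

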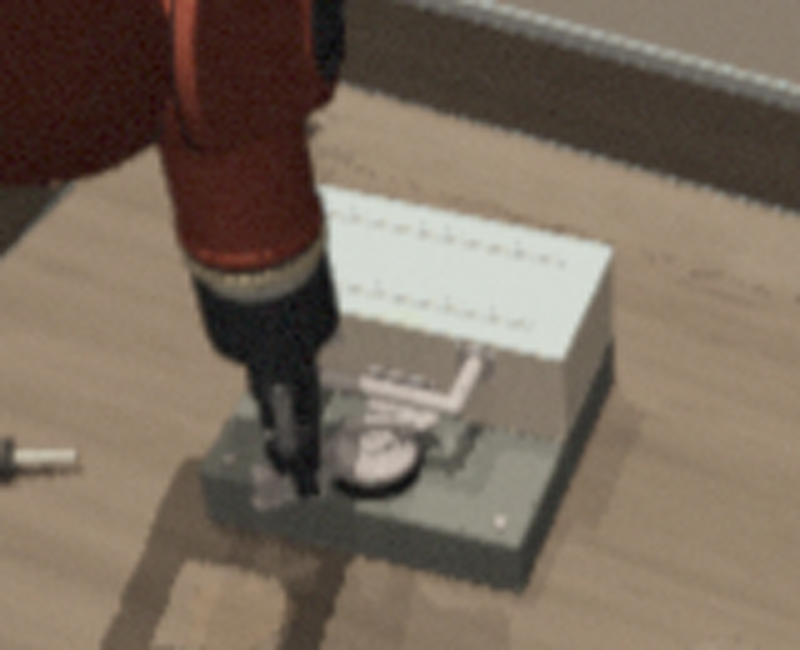

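Picture 5: the fin is turned about 45° to the left at (280,490) in the crop. The jaws are twisted against it beside the housing, and the wrist moment is 5 N m. I'll release, lift, and push the rest with shut fingers from the outer side.

Request:
move_arm --moves '[{"rot":[0,0,-5],"delta_pos":[0,0,0],"gripper":0.6},{"rot":[0,0,-5],"delta_pos":[0,0,0],"gripper":0.6},{"rot":[0,0,0],"delta_pos":[0,0,0],"gripper":0.6},{"rot":[0,0,0],"delta_pos":[0,0,-0.02],"gripper":0.6},{"rot":[0,0,0],"delta_pos":[0,0,-0.03],"gripper":0.6},{"rot":[0,0,0],"delta_pos":[0,0,-0.03],"gripper":0.6},{"rot":[0,0,0],"delta_pos":[-0.02,-0.01,0],"gripper":1},{"rot":[0,0,0],"delta_pos":[-0.02,-0.01,0],"gripper":1},{"rot":[0,0,0],"delta_pos":[-0.01,-0.01,0],"gripper":1},{"rot":[0,0,0],"delta_pos":[0,0,0],"gripper":1}]'

```text
t: 6.55
tcp_pos: [0.3678, 0.1844, 0.1523]
tool_rot: [2.944, 1.011, -0.036]
wrist_force: [-0.7, -0.3, -0.6]
width: -0.0
```

Run:
```python
from h import *
o=arm.observe();print(o["moment"],o["wrist_force"],o["joints"].round(2));print(Rn.from_rotvec(o["tool_rot"]).as_matrix().round(3))
arm.capture("side")
for r in arm.regions_of("side","latch_fin")[:2]:
    print(r["conf"],r["pixels"].sum())
    ys,xs=np.nonzero(r["pixels"]);print(xs.min(),xs.max(),ys.min(),ys.max())
    i=np.argmin(xs);print("left tip",xs[i],ys[xs==xs.min()],atz("side",(xs[i],ys[i]),.08).round(3))
# predicted fin tip by angle
for a in(-.6,-.8,-1.,-1.2,-1.35):
    h=np.pi+.098+a;print(a,proj("side",[.4597+.078*np.cos(h),.1584+.078*np.sin(h),.08]).round(0),(.4597+.053*np.cos(h),.1584+.053*np.sin(h)))
```

```text
[ 0.03249536 -0.00554482  0.01554215] [-0.7027321  -0.30259475 -0.60488454] [ 0.3  -0.22  2.12 -0.03  1.26 -0.36]
[[ 0.789  0.615 -0.012]
 [ 0.614 -0.789 -0.034]
 [-0.031  0.019 -0.999]]
0.48 337
185 212 182 205
left tip 185 [197 198 199 200 201 202 203 204] [0.405 0.193 0.08 ]
0.23 2663
180 251 137 187
left tip 180 [161 162 163] [0.532 0.285 0.08 ]
-0.6 [182. 200.] (np.float64(0.41323903631674347), np.float64(0.1839025264164772))
-0.8 [180. 197.] (np.float64(0.41923173217648946), np.float64(0.19262454235434887))
-1.0 [178. 193.] (np.float64(0.42683777016935487), np.float64(0.1999821337903415))
-1.2 [178. 189.] (np.float64(0.4357539215628051), np.float64(0.2056819767721244))
-1.35 [179. 186.] (np.float64(0.4430885405198002), np.float64(0.2087295083816411))
```

Request:
move_arm --moves '[{"rot":[1.1,1.7,0],"delta_pos":[0,0.012,0],"gripper":1},{"rot":[0,0,0],"delta_pos":[0,0.012,0],"gripper":1},{"rot":[0,0,0],"delta_pos":[0,0,0],"gripper":1},{"rot":[0,0,0],"delta_pos":[0,0,0.016],"gripper":1},{"rot":[0,0,0],"delta_pos":[0,0,0.016],"gripper":1},{"rot":[0,0,0],"delta_pos":[0,0,0.016],"gripper":1},{"rot":[0,0,0],"delta_pos":[0,0,0.016],"gripper":1},{"rot":[0,0,0],"delta_pos":[0,0,0.014],"gripper":1},{"rot":[0,0,0],"delta_pos":[0,0,0],"gripper":1},{"rot":[0,0,0],"delta_pos":[0,0,0],"gripper":1}]'

```text
t: 7.48
tcp_pos: [0.3966, 0.1666, 0.0806]
tool_rot: [-2.981, -0.985, -0.009]
wrist_force: [-10.8, -4.0, 15.5]
width: -0.0002
```

Run:
```python
from h import *
print(Rn.from_rotvec(arm.observe()["tool_rot"]).as_matrix().round(3))
plan([.427,.203,.067],.65,6)
```

```text
[[ 0.803  0.596  0.005]
 [ 0.596 -0.803  0.003]
 [ 0.006 -0.    -1.   ]]
from [0.3966 0.1666 0.0806] 0.638 turn z/row -0.12
[0.008, -0.002, 0.002]
[0.008, -0.002, 0.002]
[0.008, -0.002, 0.002]
[0.008, -0.002, 0.002]
[0.008, -0.002, 0.002]
[0.008, -0.002, 0.002]
```

Request:
move_arm --moves '[{"rot":[0,0,0],"delta_pos":[0,0,-0.012],"gripper":1},{"rot":[0,0,0],"delta_pos":[-0.012,-0.005,-0.002],"gripper":1},{"rot":[0,0,0],"delta_pos":[-0.012,-0.005,0],"gripper":1},{"rot":[0,0,0],"delta_pos":[0,0,0],"gripper":1},{"rot":[0,0,0],"delta_pos":[0,0,0.01],"gripper":1},{"rot":[0,0,0],"delta_pos":[0,0,0.01],"gripper":1},{"rot":[0,0,0],"delta_pos":[0,0,0.008],"gripper":1},{"rot":[0,0,0],"delta_pos":[0,0,0],"gripper":1},{"rot":[0,0,0],"delta_pos":[0,0,0],"gripper":1},{"rot":[0,0,0],"delta_pos":[0,0,0],"gripper":1}]'

```text
t: 8.32
tcp_pos: [0.3759, 0.1611, 0.0638]
tool_rot: [-2.988, -0.963, -0.001]
wrist_force: [0.1, 0.2, 0.2]
width: -0.0001
```

Run:
```python
from h import *
print(Rn.from_rotvec(arm.observe()["tool_rot"]).as_matrix().round(3))
plan([.427,.203,.067],.65,6)
arm.capture("side")
r=arm.regions_of("side","latch_fin")[0];print(r["conf"]);ys,xs=np.nonzero(r["pixels"]);print(xs.min(),xs.max(),ys.min(),ys.max())
save("side","side3",(150,140,250,230),7)
```

```text
[[ 0.812  0.584  0.   ]
 [ 0.584 -0.812  0.002]
 [ 0.001 -0.002 -1.   ]]
from [0.3759 0.1611 0.0638] 0.623 turn z/row -0.25
[0.011, -0.001, -0.001]
[0.011, -0.001, -0.001]
[0.011, -0.001, -0.001]
[0.011, -0.001, -0.001]
[0.011, -0.001, -0.001]
[0.011, -0.0, -0.001]
0.48
195 212 181 198
```

View pics/side3.png

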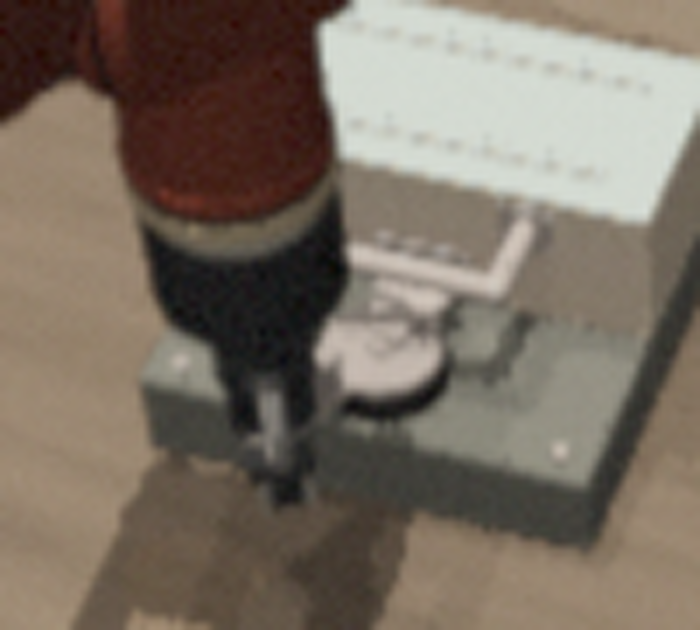

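Picture 6: the shut fingers stand free in front of the fin with no contact force, so I'm pushing.

Request:
move_arm --moves '[{"rot":[0,0,0],"delta_pos":[0.009,-0.001,0],"gripper":1},{"rot":[0,0,0],"delta_pos":[0.009,-0.001,0],"gripper":1},{"rot":[0,0,0],"delta_pos":[0.009,-0.001,0],"gripper":1},{"rot":[0,0,0],"delta_pos":[0.009,-0.001,0],"gripper":1},{"rot":[0,0,0],"delta_pos":[0.009,-0.001,0],"gripper":1},{"rot":[0,0,0],"delta_pos":[0.009,-0.001,0],"gripper":1},{"rot":[0,0,0],"delta_pos":[0.006,-0.001,0],"gripper":1},{"rot":[0,0,0],"delta_pos":[0,0,0],"gripper":1},{"rot":[0,0,0],"delta_pos":[0,0,0],"gripper":1},{"rot":[0,0,0],"delta_pos":[0,0,0],"gripper":1}]'

```text
t: 9.3
tcp_pos: [0.3872, 0.1652, 0.0563]
tool_rot: [2.925, 0.965, -0.182]
wrist_force: [-3.8, -7.0, 4.4]
width: 0.0001
```

Request:
move_arm --moves '[{"rot":[0,0,0],"delta_pos":[-0.01,0,0],"gripper":1},{"rot":[0,0,0],"delta_pos":[-0.005,0,-0.02],"gripper":1},{"rot":[0,0,0],"delta_pos":[0,0,-0.03],"gripper":1},{"rot":[0,0,0],"delta_pos":[0,0,-0.03],"gripper":1},{"rot":[0,0,0],"delta_pos":[-0.01,0.03,-0.02],"gripper":1},{"rot":[0,0,0],"delta_pos":[-0.01,0.03,0],"gripper":1},{"rot":[0,0,0],"delta_pos":[-0.01,0.03,0],"gripper":1},{"rot":[0,0,0],"delta_pos":[-0.01,0.03,0],"gripper":1},{"rot":[0,0,0],"delta_pos":[-0.01,0.03,0],"gripper":1},{"rot":[0,0,0],"delta_pos":[0,0,0],"gripper":1}]'

```text
t: 10.13
tcp_pos: [0.4444, 0.0139, 0.1774]
tool_rot: [2.917, 0.973, -0.16]
wrist_force: [-0.1, 0.2, 0.3]
width: 0.0002
```

Run:
```python
from h import *
print(Rn.from_rotvec(arm.observe()["tool_rot"]).as_matrix().round(3))
a=arm.capture("side")[150:230,160:260,::-1];b=arm.capture("top")[170:250,160:260,::-1]
cv2.imwrite("pics/both4.png",np.hstack([cv2.resize(x,None,fx=4,fy=4,interpolation=2) for x in(a,b)]))
for a in(0,-.2,-.35,-.6,-.8):
    h=np.pi+.098+a;T=[.4597+.078*np.cos(h),.1584+.078*np.sin(h),.09];print(a,proj("side",T).round(1),proj("top",T).round(1))
print(proj("side",[.4597,.1584,.09]),proj("top",[.4597,.1584,.09]))
```

```text
[[ 0.795  0.601 -0.079]
 [ 0.595 -0.799 -0.092]
 [-0.118  0.026 -0.993]]
0 [193.5 204.7] [214.  237.8]
-0.2 [188.8 203. ] [208.7 238. ]
-0.35 [185.6 201.3] [204.7 237.4]
-0.6 [181.4 197.7] [198.6 235.1]
-0.8 [179.1 194.3] [194.2 232.2]
[204.02006178 185.79207094] [211.04044077 211.51058734]
```

View pics/both4.png

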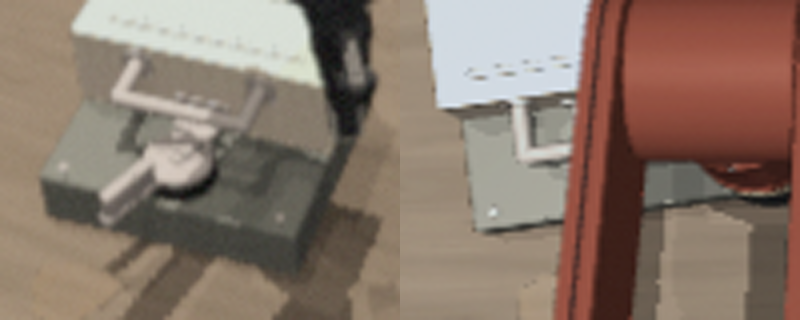

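Picture 7 corrects me. The fin tip is at (186,200) in the side view, which is -0.33 rad, so clockwise is the blocked way; the jaws had slid along the fin. I'll push from the left side, counter-clockwise.

Request:
move_arm --moves '[{"rot":[1.5,6.7,0],"delta_pos":[0,0,-0.01],"gripper":1},{"rot":[0,0,0],"delta_pos":[0,0,0],"gripper":1},{"rot":[0,0,0],"delta_pos":[0.015,-0.03,0],"gripper":1},{"rot":[0,0,0],"delta_pos":[0.015,-0.03,0],"gripper":1},{"rot":[0,0,0],"delta_pos":[0.015,-0.03,0],"gripper":1},{"rot":[0,0,0],"delta_pos":[0.015,-0.03,0],"gripper":1},{"rot":[0,0,0],"delta_pos":[0.015,-0.03,0],"gripper":1},{"rot":[0,0,0],"delta_pos":[0.015,-0.03,0],"gripper":1},{"rot":[0,0,0],"delta_pos":[0,0,0],"gripper":1},{"rot":[0,0,0],"delta_pos":[0,0,0],"gripper":1}]'

```text
t: 11.07
tcp_pos: [0.4007, 0.2341, 0.1845]
tool_rot: [-2.979, -0.996, 0.016]
wrist_force: [-0.3, 0.6, -0.5]
width: 0.0001
```

```bash
cat >> h.py <<'E'
def tilt():
    M=Rn.from_rotvec(arm.observe()["tool_rot"]).as_matrix();z=M[:,2]*[1,1,0]
    print("untilt rot",np.degrees([z@M[:,1],-z@M[:,0],0]).round(1))
E
python3 - <<'E'
from h import *
tilt()
plan([.412,.21,.068],.65,5)
E
```

```text
untilt rot [-0.2  0.5  0. ]
from [0.4007 0.2341 0.1845] 0.645 turn z/row -0.05
[-0.001, 0.005, 0.023]
[-0.001, 0.005, 0.023]
[-0.001, 0.005, 0.023]
[-0.001, 0.005, 0.023]
[-0.001, 0.005, 0.023]
```

Request:
move_arm --moves '[{"rot":[0,0,0],"delta_pos":[0,0.004,0.023],"gripper":1},{"rot":[0,0,0],"delta_pos":[0,0.004,0.023],"gripper":1},{"rot":[0,0,0],"delta_pos":[0,0.004,0.023],"gripper":1},{"rot":[0,0,0],"delta_pos":[0,0.004,0.023],"gripper":1},{"rot":[0,0,0],"delta_pos":[0,0,0.012],"gripper":1},{"rot":[0,0,0],"delta_pos":[0,0,0.01],"gripper":1},{"rot":[0,0,0],"delta_pos":[0,0,0],"gripper":1},{"rot":[0,0,0],"delta_pos":[0,0,0],"gripper":1},{"rot":[0,0,0],"delta_pos":[0,0,0],"gripper":1},{"rot":[0,0,0],"delta_pos":[0,0,0],"gripper":1}]'

```text
t: 11.9
tcp_pos: [0.4083, 0.2214, 0.0667]
tool_rot: [2.972, 1.002, -0.02]
wrist_force: [0.6, 0.5, -0.3]
width: -0.0001
```

Run:
```python
from h import *
tilt();plan([.406,.16,.068],.65,7)
```

```text
untilt rot [0.1 0.8 0. ]
from [0.4083 0.2214 0.0667] 0.65 turn z/row 0.0
[-0.006, 0.007, -0.0]
[-0.006, 0.007, -0.0]
[-0.006, 0.007, -0.0]
[-0.006, 0.007, -0.0]
[-0.006, 0.007, -0.0]
[-0.006, 0.007, -0.0]
[-0.006, 0.007, -0.0]
```

Request:
move_arm --moves '[{"rot":[0,0.8,0],"delta_pos":[-0.006,0.007,0],"gripper":1},{"rot":[0,0,0],"delta_pos":[-0.006,0.007,0],"gripper":1},{"rot":[0,0,0],"delta_pos":[-0.006,0.007,0],"gripper":1},{"rot":[0,0,0],"delta_pos":[-0.006,0.007,0],"gripper":1},{"rot":[0,0,0],"delta_pos":[-0.006,0.007,0],"gripper":1},{"rot":[0,0,0],"delta_pos":[-0.006,0.007,0],"gripper":1},{"rot":[0,0,0],"delta_pos":[-0.006,0.007,0],"gripper":1},{"rot":[0,0,0],"delta_pos":[-0.003,0.007,0],"gripper":1},{"rot":[0,0,0],"delta_pos":[0,0,0],"gripper":1},{"rot":[0,0,0],"delta_pos":[0,0,0],"gripper":1}]'

```text
t: 12.73
tcp_pos: [0.4088, 0.1426, 0.0707]
tool_rot: [-2.978, -1.0, -0.017]
wrist_force: [0.1, 2.1, -0.2]
width: 0.0002
```

Run:
```python
from h import *
tilt();plan([.412,.132,.068],.65,4);plan([.436,.11,.068],.65,10)
```

```text
untilt rot [ 0.2 -0.6  0. ]
from [0.4088 0.1426 0.0707] 0.648 turn z/row -0.03
[-0.001, 0.003, 0.001]
[-0.001, 0.003, 0.001]
[-0.001, 0.003, 0.001]
[-0.001, 0.003, 0.001]
from [0.4088 0.1426 0.0707] 0.648 turn z/row -0.01
[0.0, 0.004, 0.0]
[0.0, 0.004, 0.0]
[0.0, 0.004, 0.0]
[0.0, 0.004, 0.0]
[0.0, 0.004, 0.0]
[0.0, 0.004, 0.0]
[0.0, 0.004, 0.0]
[0.0, 0.004, 0.0]
[0.0, 0.004, 0.0]
[0.0, 0.004, 0.0]
```

Moving freely at 2 N. Continuing round the arc.

Request:
move_arm --moves '[{"rot":[0,0,0],"delta_pos":[-0.002,0.005,0.001],"gripper":1},{"rot":[0,0,0],"delta_pos":[-0.001,0.005,0.001],"gripper":1},{"rot":[0,0,0],"delta_pos":[0,0.005,0.001],"gripper":1},{"rot":[0,0,0],"delta_pos":[0.001,0.005,0],"gripper":1},{"rot":[0,0,0],"delta_pos":[0.002,0.005,0],"gripper":1},{"rot":[0,0,0],"delta_pos":[0.002,0.005,0],"gripper":1},{"rot":[0,0,0],"delta_pos":[0.003,0.005,0],"gripper":1},{"rot":[0,0,0],"delta_pos":[0.003,0.005,0],"gripper":1},{"rot":[0,0,0],"delta_pos":[0,0,0],"gripper":1},{"rot":[0,0,0],"delta_pos":[0,0,0],"gripper":1}]'

```text
t: 13.57
tcp_pos: [0.4397, 0.1136, 0.0661]
tool_rot: [-2.973, -1.001, -0.003]
wrist_force: [-4.2, 1.6, 1.8]
width: 0.0001
```

Run:
```python
from h import *
tilt();plan([.438,.112,.07],.65,4)
arm.capture("side")
r=arm.regions_of("side","latch_fin")[0];print(r["conf"]);ys,xs=np.nonzero(r["pixels"]);print(xs.min(),xs.max(),ys.min(),ys.max())
for a in(.8,1,1.2,1.35):
    h=np.pi+.098+a;T=[.4597+.078*np.cos(h),.1584+.078*np.sin(h),.09];print(a,proj("side",T).round(1))
```

```text
untilt rot [-0.2 -0.2  0. ]
from [0.4397 0.1136 0.0661] 0.65 turn z/row -0.01
[-0.001, 0.0, -0.001]
[-0.001, 0.0, -0.001]
[-0.001, 0.0, -0.001]
[-0.001, 0.0, -0.001]
0.57
192 227 181 200
0.8 [214.8 203.4]
1 [219.5 201.1]
1.2 [223.4 198.3]
1.35 [225.9 195.8]
```

Request:
move_arm --moves '[{"rot":[0,0,0],"delta_pos":[0.004,0.003,0],"gripper":1},{"rot":[0,0,0],"delta_pos":[0.004,0.003,0],"gripper":1},{"rot":[0,0,0],"delta_pos":[0.004,0.003,0],"gripper":1},{"rot":[0,0,0],"delta_pos":[0,0,0],"gripper":1},{"rot":[0,0,0],"delta_pos":[-0.016,-0.012,0],"gripper":1},{"rot":[0,0,0],"delta_pos":[-0.016,-0.012,-0.01],"gripper":1},{"rot":[0,0,0],"delta_pos":[-0.01,-0.008,-0.03],"gripper":1},{"rot":[0,0,0],"delta_pos":[0,0,-0.03],"gripper":1},{"rot":[0,0,0],"delta_pos":[0,0,-0.02],"gripper":1},{"rot":[0,0,0],"delta_pos":[0,0,0],"gripper":1}]'

```text
t: 14.5
tcp_pos: [0.3886, 0.1116, 0.1566]
tool_rot: [-2.966, -1.004, 0.057]
wrist_force: [1.7, -0.4, 0.7]
width: -0.0002
```

Run:
```python
from h import *
tilt();save("side","side5",(150,130,270,220),6)
print(arm.observe()["joints"].round(2))
```

```text
untilt rot [-1.2  1.8  0. ]
[ 0.08 -0.23  2.12  0.    1.29 -0.57]
```

View pics/side5.png

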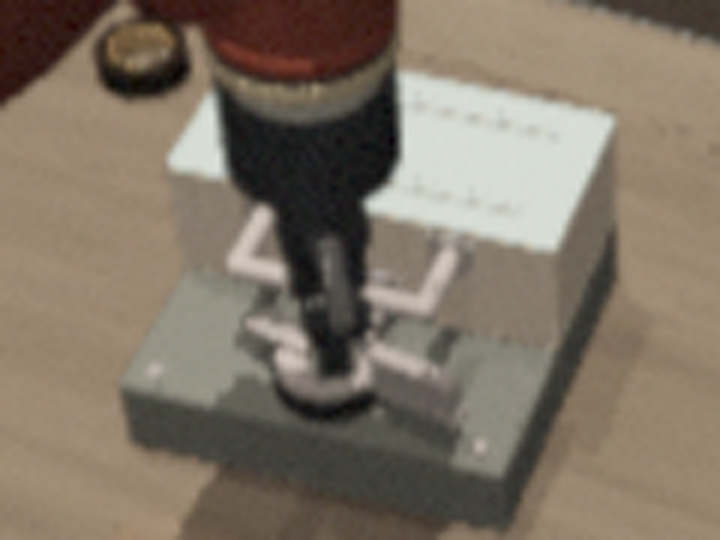

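Picture 8: the lever now lies across the case, with the fin at (410,375) to the right and the nose clear of the tongue. Next is the bar. The jaws go along the case's x, partly opened, because the gap behind the bar is only 34 mm.

Run:
```python
from h import *
plan([.470,.173,.155],.098,6)
```

```text
from [0.3881 0.1116 0.155 ] 0.653 turn z/row 5.3
[0.017, 0.0, 0.0]
[0.017, -0.001, 0.0]
[0.017, -0.003, 0.0]
[0.016, -0.005, 0.0]
[0.016, -0.006, 0.0]
[0.015, -0.007, 0.0]
```

Request:
move_arm --moves '[{"rot":[-1.2,1.8,0],"delta_pos":[0,0,-0.005],"gripper":0.6},{"rot":[0,0,5.3],"delta_pos":[0.017,0,0],"gripper":0.6},{"rot":[0,0,5.3],"delta_pos":[0.017,-0.001,0],"gripper":0.6},{"rot":[0,0,5.3],"delta_pos":[0.017,-0.003,0],"gripper":0.6},{"rot":[0,0,5.3],"delta_pos":[0.016,-0.005,0],"gripper":0.6},{"rot":[0,0,5.3],"delta_pos":[0.016,-0.006,0],"gripper":0.6},{"rot":[0,0,5.3],"delta_pos":[0.01,-0.007,0],"gripper":0.6},{"rot":[0,0,0],"delta_pos":[0,0,0],"gripper":0.6},{"rot":[0,0,0],"delta_pos":[0,0,0],"gripper":0.6},{"rot":[0,0,0],"delta_pos":[0,0,0],"gripper":0.6}]'

```text
t: 15.38
tcp_pos: [0.4681, 0.1699, 0.1487]
tool_rot: [3.134, 0.115, -0.004]
wrist_force: [-0.0, -0.2, -0.6]
width: 0.034
```

Run:
```python
from h import *
tilt();plan([.469,.173,.088],.098,4)
```

```text
untilt rot [0.3 0.2 0. ]
from [0.4681 0.1699 0.1487] 0.074 turn z/row -0.35
[0.0, -0.001, 0.015]
[0.0, -0.001, 0.015]
[0.0, -0.001, 0.015]
[0.0, -0.001, 0.015]
```

Request:
move_arm --moves '[{"rot":[0,0,-1],"delta_pos":[0,0,0.012],"gripper":0.6},{"rot":[0,0,0],"delta_pos":[0,0,0.012],"gripper":0.6},{"rot":[0,0,0],"delta_pos":[0,0,0.012],"gripper":0.6},{"rot":[0,0,0],"delta_pos":[0,0,0.012],"gripper":0.6},{"rot":[0,0,0],"delta_pos":[0,0,0.012],"gripper":0.6},{"rot":[0,0,0],"delta_pos":[0,0,0],"gripper":0.6},{"rot":[0,0,0],"delta_pos":[0,0,0],"gripper":1},{"rot":[0,0,0],"delta_pos":[0,0,0],"gripper":1},{"rot":[0,0,0],"delta_pos":[0,0,0],"gripper":1},{"rot":[0,0,0],"delta_pos":[0,0,0],"gripper":1}]' --grip_force 40

```text
t: 16.22
tcp_pos: [0.478, 0.1678, 0.0868]
tool_rot: [3.135, 0.156, 0.044]
wrist_force: [1.7, 1.6, -2.7]
width: 0.0106
```

Run:
```python
from h import *
tilt();o=arm.observe();print(o["width"],o["moment"])
H=np.array([.6135,.1785]) 
b=np.array([o["tcp_pos"][0],o["tcp_pos"][2]+.019]);print("bar x,z",b)
r=.155;a0=np.arctan2(b[1]-.048,b[0]-.614);print(np.hypot(b[1]-.048,b[0]-.614),a0)
prev=None
for th in np.arange(0,1.75,.1):
    a=np.radians(158.4)-th;p=np.array([.155*np.cos(a),.155*np.sin(a)])
    if prev is not None: print(round(th,1),((p-prev)*1000).round(0))
    prev=p
```

```text
untilt rot [ 0.2 -1.6  0. ]
0.010610750868210091 [0.32964011 0.04771635 0.17296011]
bar x,z [0.4779625  0.10584651]
0.14782564425651626 2.739531652795901
0.1 [ 6. 14.]
0.2 [ 8. 13.]
0.3 [ 9. 13.]
0.4 [10. 12.]
0.5 [11. 10.]
0.6 [12.  9.]
0.7 [13.  8.]
0.8 [14.  7.]
0.9 [15.  5.]
1.0 [15.  4.]
1.1 [15.  2.]
1.2 [15.  1.]
1.3 [15. -1.]
1.4 [15. -2.]
1.5 [15. -4.]
1.6 [15. -5.]
1.7 [14. -7.]
```

The bar is held (10.6 mm) at the right height. Lifting along the arc in small steps.

Request:
move_arm --moves '[{"rot":[0,0,0],"delta_pos":[0.003,0,-0.008],"gripper":1},{"rot":[0,0,0],"delta_pos":[0.005,0,-0.013],"gripper":1},{"rot":[0,0,0],"delta_pos":[0.007,0,-0.013],"gripper":1},{"rot":[0,0,0],"delta_pos":[0.009,0,-0.013],"gripper":1},{"rot":[0,0,0],"delta_pos":[0.01,0,-0.012],"gripper":1},{"rot":[0,0,0],"delta_pos":[0.011,0,-0.01],"gripper":1},{"rot":[0,0,0],"delta_pos":[0.012,0,-0.009],"gripper":1},{"rot":[0,0,0],"delta_pos":[0,0,0],"gripper":1},{"rot":[0,0,0],"delta_pos":[0,0,0],"gripper":1},{"rot":[0,0,0],"delta_pos":[0,0,0],"gripper":1}]'

```text
t: 17.05
tcp_pos: [0.5372, 0.1748, 0.1617]
tool_rot: [-3.134, -0.161, -0.064]
wrist_force: [3.5, 1.5, -2.9]
width: 0.0102
```

```bash
cat > lid.py <<'E'
from h import *
tilt();o=arm.observe();print(o["width"],o["wrist_force"].round(1),o["moment"].round(2))
M=Rn.from_rotvec(o["tool_rot"]).as_matrix();b=o["tcp_pos"]-.019*M[:,2]
d=(b[0]-.621)*.995;e=b[2]-.048;a=np.arctan2(e,d)
print("bar",b.round(4),"r",np.hypot(d,e),"lid",np.radians(158.4)-a)
for k in range(1,9):
    p=[.1549*np.cos(a-.1*k)-.1549*np.cos(a),.1549*np.sin(a-.1*k)-.1549*np.sin(a)];print(k,np.round(p,3))
E
python3 lid.py
```

```text
untilt rot [-0.1 -2.3  0. ]
0.010216308965432514 [ 3.5  1.5 -2.9] [ 0.25 -0.32  0.13]
bar [0.5364 0.1747 0.1807] r 0.1571443944260974 lid 0.6284107652538635
1 [0.013 0.008]
2 [0.028 0.014]
3 [0.042 0.019]
4 [0.057 0.022]
5 [0.073 0.024]
6 [0.088 0.024]
7 [0.104 0.023]
8 [0.119 0.02 ]
```

Request:
move_arm --moves '[{"rot":[0,0,0],"delta_pos":[0.013,0,-0.007],"gripper":1},{"rot":[0,0,0],"delta_pos":[0.015,0,-0.006],"gripper":1},{"rot":[0,0,0],"delta_pos":[0.014,0,-0.005],"gripper":1},{"rot":[0,0,0],"delta_pos":[0.015,0,-0.003],"gripper":1},{"rot":[0,0,0],"delta_pos":[0.015,0,-0.001],"gripper":1},{"rot":[0,0,0],"delta_pos":[0.015,0,0],"gripper":1},{"rot":[0,0,0],"delta_pos":[0.014,0,0.001],"gripper":1},{"rot":[0,0,0],"delta_pos":[0,0,0],"gripper":1},{"rot":[0,0,0],"delta_pos":[0,0,0],"gripper":1},{"rot":[0,0,0],"delta_pos":[0,0,0],"gripper":1}]'

```text
t: 17.88
tcp_pos: [0.6244, 0.185, 0.1869]
tool_rot: [-3.137, -0.169, -0.018]
wrist_force: [2.1, 1.4, -1.5]
width: 0.0105
```

```bash
python3 lid.py
```

```text
untilt rot [ 0.  -0.7  0. ]
0.010514419759555698 [ 2.1  1.4 -1.5] [ 0.25 -0.4   0.06]
bar [0.6242 0.1849 0.2058] r 0.157881069596935 lid 1.2138652793618983
1 [ 0.015 -0.001]
2 [ 0.031 -0.004]
3 [ 0.046 -0.008]
4 [ 0.06  -0.013]
5 [ 0.074 -0.02 ]
6 [ 0.087 -0.029]
7 [ 0.099 -0.038]
8 [ 0.11  -0.049]
```

Request:
move_arm --moves '[{"rot":[0,0,0],"delta_pos":[0.014,0,0.001],"gripper":1},{"rot":[0,0,0],"delta_pos":[0.015,0,0.003],"gripper":1},{"rot":[0,0,0],"delta_pos":[0.015,0,0.004],"gripper":1},{"rot":[0,0,0],"delta_pos":[0.014,0,0.005],"gripper":1},{"rot":[0,0,0],"delta_pos":[0.014,0,0.007],"gripper":1},{"rot":[0,0,0],"delta_pos":[0.007,0,0.003],"gripper":1},{"rot":[0,0,0],"delta_pos":[0,0,0],"gripper":1},{"rot":[0,0,0],"delta_pos":[0,0,0],"gripper":1},{"rot":[0,0,0],"delta_pos":[0,0,0],"gripper":1},{"rot":[0,0,0],"delta_pos":[0,0,0],"gripper":1}]'

```text
t: 18.72
tcp_pos: [0.696, 0.1933, 0.1679]
tool_rot: [3.135, 0.172, 0.005]
wrist_force: [2.5, 2.0, -1.2]
width: 0.0107
```

```bash
python3 lid.py
```

```text
untilt rot [ 0.1 -0.2  0. ]
0.010676483434383183 [ 2.5  2.  -1.2] [ 0.23 -0.27  0.04]
bar [0.6959 0.1933 0.1869] r 0.1576784816958154 lid 1.6863458487721137
1 [ 0.013 -0.008]
2 [ 0.026 -0.017]
3 [ 0.037 -0.028]
4 [ 0.047 -0.039]
5 [ 0.056 -0.052]
6 [ 0.064 -0.065]
7 [ 0.071 -0.079]
8 [ 0.076 -0.094]
```

The lid stands at about 1.69 rad. Releasing, lifting clear, and turning toward the bottle.

Request:
move_arm --moves '[{"rot":[0,0,0],"delta_pos":[0,0,0],"gripper":0.5},{"rot":[0,0,0],"delta_pos":[0,0,0],"gripper":0.5},{"rot":[0,0,0],"delta_pos":[0,0,0],"gripper":0.5},{"rot":[0,0,0],"delta_pos":[0,0,-0.015],"gripper":0.5},{"rot":[0,0,0],"delta_pos":[0,0,-0.03],"gripper":0.5},{"rot":[0,0,0],"delta_pos":[0,0,-0.03],"gripper":0.5},{"rot":[0,0,7],"delta_pos":[-0.02,0.03,0],"gripper":0.3},{"rot":[0,0,7],"delta_pos":[-0.02,0.035,0],"gripper":0},{"rot":[0,0,7],"delta_pos":[-0.02,0.035,0],"gripper":0},{"rot":[0,0,7],"delta_pos":[-0.03,0.025,0],"gripper":0}]'

```text
t: 19.55
tcp_pos: [0.5959, 0.0766, 0.2457]
tool_rot: [3.077, -0.605, 0.002]
wrist_force: [-0.1, 0.4, 0.7]
width: 0.0848
```

Run:
```python
from h import *
tilt()
arm.capture("side");arm.capture("top")
for c in("top","side"):
    for r in arm.regions_of(c,"bottle_mid")[:3]:
        ys,xs=np.nonzero(r["pixels"]);print(c,round(r["conf"],2),r["xy"],xs.min(),xs.max(),ys.min(),ys.max())
    print([(n,round(q[0]["conf"],2),q[0]["xy"]) for n in("well_small","well_middle","well_large") if (q:=arm.regions_of(c,n))])
for X in([.512,-.212,0],[.512,-.212,.102],[.512,-.212,.051]): print(proj("top",X).round(1),proj("side",X).round(1))
plan([.50,-.20,.22],-1.3,10)
a=arm.capture("side")[:,130:430,::-1];b=arm.capture("top")[110:290,130:380,::-1]
cv2.imwrite("pics/both6.png",np.hstack([cv2.resize(a[110:260],None,fx=1.5,fy=1.5),cv2.resize(b,(350,225))]))
cv2.imwrite("pics/sideA.png",a);cv2.imwrite("pics/topA.png",b)
```

```text
untilt rot [ 0.3 -0.1  0. ]
top 0.51 [328.1, 195.2] 326 338 186 197
top 0.44 [317.5, 168.7] 315 326 161 174
top 0.41 [134.3, 237.9] 124 147 229 242
[('well_middle', 0.74, [209.5, 180.0]), ('well_large', 0.67, [232.5, 179.9])]
side 0.61 [324.7, 217.9] 320 332 208 231
side 0.56 [326.5, 200.9] 316 329 185 211
[('well_small', 0.58, [195.9, 168.6]), ('well_middle', 0.59, [393.1, 218.5])]
[331.2 194.1] [324.  231.1]
[336.5 189.9] [328.7 209.4]
[333.8 192.1] [326.3 220.6]
from [0.5968 0.0804 0.2454] -0.379 turn z/row 5.28
[0.001, 0.03, 0.003]
[0.004, 0.029, 0.003]
[0.007, 0.029, 0.003]
[0.009, 0.028, 0.003]
[0.012, 0.027, 0.003]
[0.014, 0.026, 0.003]
[0.017, 0.024, 0.003]
[0.019, 0.023, 0.003]
[0.021, 0.021, 0.003]
[0.023, 0.019, 0.003]
```

```bash
cat > fit.py <<'E'
from h import *
from scipy.optimize import minimize
def bb(cam,x,y,z0=0):
    t=np.linspace(0,2*np.pi,24);P=[proj(cam,[x+r*np.cos(a),y+r*np.sin(a),z+z0]) for r,z in((.0165,0),(.0165,.068),(.012,.077),(.0065,.078),(.005,.102)) for a in t]
    P=np.array(P);return np.r_[P.min(0),P.max(0)]
T=np.array([325.5,185.5,338.5,197.5])+[0,0,0,0];S=np.array([319.5,207.5,332.5,231.5])
for name,w in(("both",(1,1)),("top",(1,0)),("side",(0,1))):
    f=lambda p:w[0]*((bb("top",*p)-T)**2).sum()+w[1]*((bb("side",*p)-S)**2).sum()
    m=minimize(f,[.514,-.21],method="Nelder-Mead");print(name,m.x.round(4),round(m.fun,1))
print(bb("top",*m.x).round(1),bb("side",*m.x).round(1))
E
python3 fit.py
```

```text
Traceback (most recent call last):
  File "fit.py", line 9, in <module>
    m=minimize(f,[.514,-.21],method="Nelder-Mead");print(name,m.x.round(4),round(m.fun,1))
  File "fit.py", line 8, in <lambda>
    f=lambda p:w[0]*((bb("top",*p)-T)**2).sum()+w[1]*((bb("side",*p)-S)**2).sum()
                                                       ~~^^^^^^^^^^^
  File "fit.py", line 4, in bb
    t=np.linspace(0,2*np.pi,24);P=[proj(cam,[x+r*np.cos(a),y+r*np.sin(a),z+z0]) for r,z in((.0165,0),(.0165,.068),(.012,.077),(.0065,.078),(.005,.102)) for a in t]
                                   ~~~~^^^^^^^^^^^^^^^^^^^^^^^^^^^^^^^^^^^^^^^^
  File "h.py", line 10, in proj
    c=arm.calibration(cam);p=np.array(c["R"])@np.array(X)+np.array(c["t"]);return np.array([c["fx"]*p[0]/p[2]+c["cx"],c["fy"]*p[1]/p[2]+c["cy"]])
ValueError: time passes only in moves, steps and waits
```

View pics/both6.png

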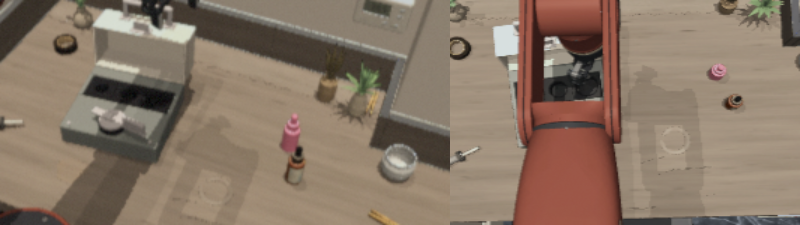

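Request:
move_arm --moves '[{"rot":[0,0,5.3],"delta_pos":[0.001,0.03,0.003],"gripper":0},{"rot":[0,0,5.3],"delta_pos":[0.004,0.029,0.003],"gripper":0},{"rot":[0,0,5.3],"delta_pos":[0.007,0.029,0.003],"gripper":0},{"rot":[0,0,5.3],"delta_pos":[0.009,0.028,0.003],"gripper":0},{"rot":[0,0,5.3],"delta_pos":[0.012,0.027,0.003],"gripper":0},{"rot":[0,0,5.3],"delta_pos":[0.014,0.026,0.003],"gripper":0},{"rot":[0,0,5.3],"delta_pos":[0.017,0.024,0.003],"gripper":0},{"rot":[0,0,5.3],"delta_pos":[0.019,0.023,0.003],"gripper":0},{"rot":[0,0,5.3],"delta_pos":[0.02,0.02,0.003],"gripper":0},{"rot":[0,0,0],"delta_pos":[0,0,0],"gripper":0}]'

```text
t: 20.98
tcp_pos: [0.5069, -0.1755, 0.217]
tool_rot: [2.553, -1.825, 0.002]
wrist_force: [-0.3, -0.1, 0.7]
width: 0.0856
```

Picture 9: the lid is upright with the wells exposed at (130,92), and the amber bottle is at (296,168) in front of the pink one. My fit script overlapped the move and stopped with an error, so I'm rerunning it alone.

```bash
sed -i 's/arm.calibration(cam)/cal(cam)/' h.py
cat >> h.py <<'E'
import functools
cal=functools.lru_cache(None)(lambda c:arm.calibration(c))
E
python3 fit.py
python3 - <<'E'
from h import *
tilt()
t=arm.capture("top")
for n in("well_small","well_middle","well_large"): print("top",n,[(round(r["conf"],2),r["xy"],int(r["pixels"].sum())) for r in arm.regions_of("top",n)[:3]])
s=arm.capture("side")
for n in("well_small","well_middle","well_large"): print("side",n,[(round(r["conf"],2),r["xy"],int(r["pixels"].sum())) for r in arm.regions_of("side",n)[:3]])
c=np.array([.5625,.1737]);yh=np.array([-.098,.995])
for k in(-1,0,1):
    X=np.r_[c+.063*k*yh,.048];print(k,X.round(3),proj("top",X).round(1),proj("side",X).round(1))
f=lambda i:cv2.resize(i[:,:,::-1],(640,260),interpolation=cv2.INTER_CUBIC)
cv2.imwrite("pics/wells.png",np.vstack([f(t[160:204,160:268]),f(s[145:197,155:283])]))
E
```

```text
both [ 0.5176 -0.2097] 10.8
top [ 0.5155 -0.2087] 1.5
side [ 0.5206 -0.2104] 6.8
[325.4 183.1 339.5 196.6] [318.9 205.8 333.1 233.2]
untilt rot [ 0.1 -0.2  0. ]
top well_small [(0.62, [185.7, 180.6], 421), (0.28, [209.2, 180.7], 405), (0.27, [129.7, 234.2], 103)]
top well_middle [(0.65, [209.5, 179.6], 382), (0.64, [212.5, 213.7], 355)]
top well_large [(0.77, [228.2, 175.9], 422), (0.75, [201.9, 141.4], 2758)]
side well_small [(0.8, [195.1, 167.1], 284)]
side well_middle [(0.74, [216.2, 170.0], 272)]
side well_large [(0.59, [227.3, 177.1], 275), (0.22, [326.8, 220.8], 229)]
-1 [0.569 0.111 0.048] [227.7 176.9] [234.4 176.3]
0 [0.562 0.174 0.048] [207.5 179.5] [216.  171.9]
1 [0.556 0.236 0.048] [187.2 182.1] [198.  167.6]
```

View pics/wells.png

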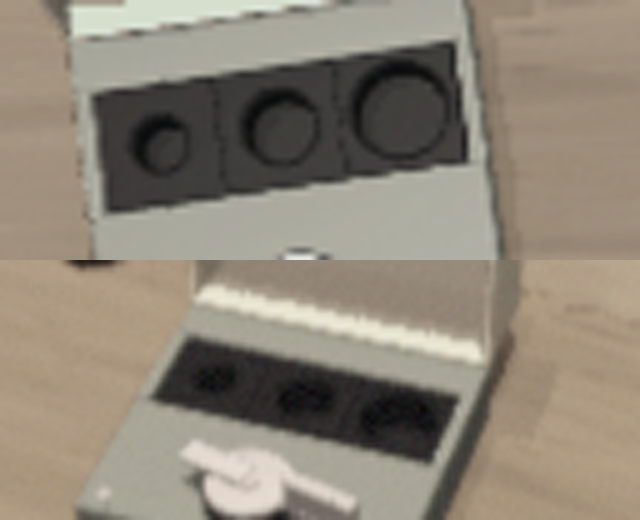

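Picture 10: the wells from left to right are small, middle and large. The middle one is at (280,127) in the top half of the crop, which agrees with the networks.

Run:
```python
from h import *
a=(160+280.2/5.926-.4,160+127.5/5.909-.4);b=(155+309/5-.4,145+140/5-.4)
print("top",atz("top",a,.048).round(4),"side",atz("side",b,.048).round(4),tri(a,b))
c=[(93,95),(455,42),(467,161),(106,212)];C=[atz("top",(160+u/5.926-.4,160+v/5.909-.4),.048) for u,v in c];print(np.round(C,4));v=C[0]-C[1];print(np.arctan2(-v[0],v[1]))
plan([.5175,-.2095,.14],-1.3,5)
```

```text
top [0.5573 0.1756 0.048 ] side [0.5602 0.1712 0.048 ] (array([0.55836792, 0.17315806, 0.04885382]), np.float64(0.005221462058575649))
[[0.5773 0.2733 0.048 ]
 [0.5999 0.0837 0.048 ]
 [0.5369 0.0787 0.048 ]
 [0.5155 0.2666 0.048 ]]
0.11862841303369971
from [ 0.5089 -0.1705  0.2178] -1.231 turn z/row 0.79
[0.008, 0.001, 0.016]
[0.008, 0.001, 0.016]
[0.008, 0.001, 0.016]
[0.008, 0.001, 0.016]
[0.008, 0.001, 0.016]
```

Request:
move_arm --moves '[{"rot":[0,0,0],"delta_pos":[0.008,0.001,0.014],"gripper":0},{"rot":[0,0,0],"delta_pos":[0.008,0.001,0.014],"gripper":0},{"rot":[0,0,0],"delta_pos":[0.008,0.001,0.014],"gripper":0},{"rot":[0,0,0],"delta_pos":[0.008,0.001,0.014],"gripper":0},{"rot":[0,0,0],"delta_pos":[0.008,0.001,0.014],"gripper":0},{"rot":[0,0,0],"delta_pos":[0,0,0],"gripper":0},{"rot":[0,0,0],"delta_pos":[0,0,0],"gripper":0},{"rot":[0,0,0],"delta_pos":[0,0,0],"gripper":0},{"rot":[0,0,0],"delta_pos":[0,0,0],"gripper":0},{"rot":[0,0,0],"delta_pos":[0,0,0],"gripper":0}]'

```text
t: 22.22
tcp_pos: [0.5233, -0.2045, 0.1499]
tool_rot: [-2.578, 1.793, -0.013]
wrist_force: [0.2, -0.3, -0.6]
width: 0.0855
```

Run:
```python
from h import *
tilt();plan([.5175,-.2095,.039],-1.24,7)
```

```text
untilt rot [-0.3 -0.4  0. ]
from [ 0.5233 -0.2045  0.1499] -1.216 turn z/row 0.2
[0.0, 0.001, 0.016]
[0.0, 0.001, 0.016]
[0.0, 0.001, 0.016]
[0.0, 0.001, 0.016]
[0.0, 0.001, 0.016]
[0.0, 0.001, 0.016]
[0.0, 0.001, 0.016]
```

Request:
move_arm --moves '[{"rot":[-0.3,-0.4,0],"delta_pos":[0.003,0.007,0],"gripper":0},{"rot":[0,0,0],"delta_pos":[0,0,0.016],"gripper":0},{"rot":[0,0,0],"delta_pos":[0,0,0.016],"gripper":0},{"rot":[0,0,0],"delta_pos":[0,0,0.016],"gripper":0},{"rot":[0,0,0],"delta_pos":[0,0,0.016],"gripper":0},{"rot":[0,0,0],"delta_pos":[0,0,0.016],"gripper":0},{"rot":[0,0,0],"delta_pos":[0,0,0.014],"gripper":0},{"rot":[0,0,0],"delta_pos":[0,0,0.01],"gripper":0},{"rot":[0,0,0],"delta_pos":[0,0,0],"gripper":0},{"rot":[0,0,0],"delta_pos":[0,0,0],"gripper":0}]'

```text
t: 23.05
tcp_pos: [0.5211, -0.2145, 0.0515]
tool_rot: [-2.581, 1.79, -0.019]
wrist_force: [-0.3, 0.9, 0.6]
width: 0.0856
```

Run:
```python
from h import *
tilt();plan([.5175,-.2095,.041],-1.24,1)
```

```text
untilt rot [-0.4 -0.6  0. ]
from [ 0.5211 -0.2145  0.0515] -1.213 turn z/row 1.55
[-0.006, 0.002, 0.01]
```

Request:
move_arm --moves '[{"rot":[-0.4,-0.6,0],"delta_pos":[-0.006,0.002,0.01],"gripper":0},{"rot":[0,0,0],"delta_pos":[0,0,0],"gripper":0},{"rot":[0,0,0],"delta_pos":[0,0,0],"gripper":0.3},{"rot":[0,0,0],"delta_pos":[0,0,0],"gripper":0.5},{"rot":[0,0,0],"delta_pos":[0,0,0],"gripper":0.55},{"rot":[0,0,0],"delta_pos":[0,0,0],"gripper":0.6},{"rot":[0,0,0],"delta_pos":[0,0,0],"gripper":0.7},{"rot":[0,0,0],"delta_pos":[0,0,0],"gripper":1},{"rot":[0,0,0],"delta_pos":[0,0,0],"gripper":1},{"rot":[0,0,0],"delta_pos":[0,0,0],"gripper":1}]' --grip_force 30

```text
t: 23.88
tcp_pos: [0.5197, -0.2109, 0.0453]
tool_rot: [-2.58, 1.789, -0.009]
wrist_force: [0.2, 0.4, -1.2]
width: 0.0309
```

Run:
```python
from h import *
tilt();o=arm.observe();print(o["width"],o["tcp_pos"],o["moment"])
```

```text
untilt rot [-0.3 -0.2  0. ]
0.030948887169425867 [ 0.51967275 -0.21088     0.04526806] [-0.02137506  0.0228345  -0.06854058]
```

Bottle held (31 mm on the 33 mm body). Lifting, then carrying it over.

Request:
move_arm --moves '[{"rot":[-0.3,-0.2,0],"delta_pos":[0,0,-0.01],"gripper":1},{"rot":[0,0,0],"delta_pos":[0,0,-0.02],"gripper":1},{"rot":[0,0,0],"delta_pos":[0,0,-0.025],"gripper":1},{"rot":[0,0,0],"delta_pos":[0,0,-0.025],"gripper":1},{"rot":[0,0,0],"delta_pos":[0,0,-0.025],"gripper":1},{"rot":[0,0,0],"delta_pos":[0,0,-0.02],"gripper":1},{"rot":[0,0,0],"delta_pos":[0,0,-0.01],"gripper":1},{"rot":[0,0,0],"delta_pos":[0,0,0],"gripper":1},{"rot":[0,0,0],"delta_pos":[0,0,0],"gripper":1},{"rot":[0,0,0],"delta_pos":[0,0,0],"gripper":1}]'

```text
t: 24.72
tcp_pos: [0.5168, -0.2092, 0.1814]
tool_rot: [2.58, -1.789, -0.015]
wrist_force: [-1.0, -0.0, -1.7]
width: 0.0306
```

Run:
```python
from h import *
tilt();print(arm.observe()["width"]);plan([.555,.165,.175],-1.46,14)
```

```text
untilt rot [0.4 0.4 0. ]
0.0306309958674765
from [ 0.5168 -0.2092  0.1814] -1.213 turn z/row 1.01
[-0.024, -0.012, 0.0]
[-0.024, -0.011, 0.0]
[-0.024, -0.011, 0.0]
[-0.025, -0.011, 0.0]
[-0.025, -0.01, 0.0]
[-0.025, -0.01, 0.0]
[-0.025, -0.009, 0.0]
[-0.025, -0.009, 0.0]
[-0.026, -0.008, 0.0]
[-0.026, -0.008, 0.0]
[-0.026, -0.008, 0.0]
[-0.026, -0.007, 0.0]
[-0.026, -0.007, 0.0]
[-0.026, -0.006, 0.0]
```

Request:
move_arm --moves '[{"rot":[0.4,0.4,1],"delta_pos":[-0.015,-0.008,0],"gripper":1},{"rot":[0,0,1],"delta_pos":[-0.024,-0.011,0],"gripper":1},{"rot":[0,0,1],"delta_pos":[-0.025,-0.011,0],"gripper":1},{"rot":[0,0,1.5],"delta_pos":[-0.025,-0.011,0],"gripper":1},{"rot":[0,0,1.5],"delta_pos":[-0.025,-0.01,0],"gripper":1},{"rot":[0,0,1.5],"delta_pos":[-0.025,-0.01,0],"gripper":1},{"rot":[0,0,1.5],"delta_pos":[-0.025,-0.009,0],"gripper":1},{"rot":[0,0,1.5],"delta_pos":[-0.025,-0.008,0],"gripper":1},{"rot":[0,0,1.5],"delta_pos":[-0.026,-0.007,0],"gripper":1},{"rot":[0,0,1.5],"delta_pos":[-0.026,-0.006,0],"gripper":1}]'

```text
t: 25.55
tcp_pos: [0.5353, 0.0548, 0.1616]
tool_rot: [2.32, -2.096, -0.038]
wrist_force: [0.4, -0.3, -1.1]
width: 0.0308
```

Run:
```python
from h import *
tilt();plan([.555,.172,.165],-1.46,7)
```

```text
untilt rot [1.6 0.5 0. ]
from [0.5353 0.0548 0.1616] -1.469 turn z/row -0.08
[-0.016, -0.004, -0.0]
[-0.016, -0.005, -0.0]
[-0.016, -0.005, -0.0]
[-0.016, -0.005, -0.0]
[-0.016, -0.005, -0.0]
[-0.016, -0.005, -0.0]
[-0.016, -0.005, -0.0]
```

Request:
move_arm --moves '[{"rot":[1.5,0.5,0],"delta_pos":[-0.012,-0.003,-0.002],"gripper":1},{"rot":[0,0,0],"delta_pos":[-0.016,-0.005,-0.001],"gripper":1},{"rot":[0,0,0],"delta_pos":[-0.016,-0.005,-0.001],"gripper":1},{"rot":[0,0,0],"delta_pos":[-0.016,-0.005,-0.001],"gripper":1},{"rot":[0,0,0],"delta_pos":[-0.016,-0.005,-0.001],"gripper":1},{"rot":[0,0,0],"delta_pos":[-0.014,-0.005,0],"gripper":1},{"rot":[0,0,0],"delta_pos":[-0.007,-0.003,0],"gripper":1},{"rot":[0,0,0],"delta_pos":[0,0,0],"gripper":1},{"rot":[0,0,0],"delta_pos":[0,0,0],"gripper":1},{"rot":[0,0,0],"delta_pos":[0,0,0],"gripper":1}]'

```text
t: 26.38
tcp_pos: [0.5451, 0.1641, 0.1475]
tool_rot: [2.32, -2.084, -0.033]
wrist_force: [0.6, 0.7, -0.1]
width: 0.0308
```

Run:
```python
from h import *
tilt();o=arm.observe();plan([.558,.174,.115],-1.46,4)
s=arm.capture("side")
r=arm.regions_of("side","bottle_mid")[:3]
for q in r:
    ys,xs=np.nonzero(q["pixels"]);print(round(q["conf"],2),xs.min(),xs.max(),ys.min(),ys.max())
x,y,z=o["tcp_pos"];print("pred bottom centre if under TCP",proj("side",[x,y,z-.045]).round(1))
cv2.imwrite("pics/ins.png",cv2.resize(s[110:200,165:285,::-1],None,fx=6,fy=6,interpolation=2))
```

```text
untilt rot [1.8 0.  0. ]
from [0.5451 0.1641 0.1475] -1.464 turn z/row -0.05
[-0.002, -0.003, 0.008]
[-0.002, -0.003, 0.008]
[-0.002, -0.003, 0.008]
[-0.002, -0.003, 0.008]
0.6 209 220 138 167
0.5 317 330 186 210
0.19 192 259 111 164
pred bottom centre if under TCP [215.1 164. ]
```

View pics/ins.png

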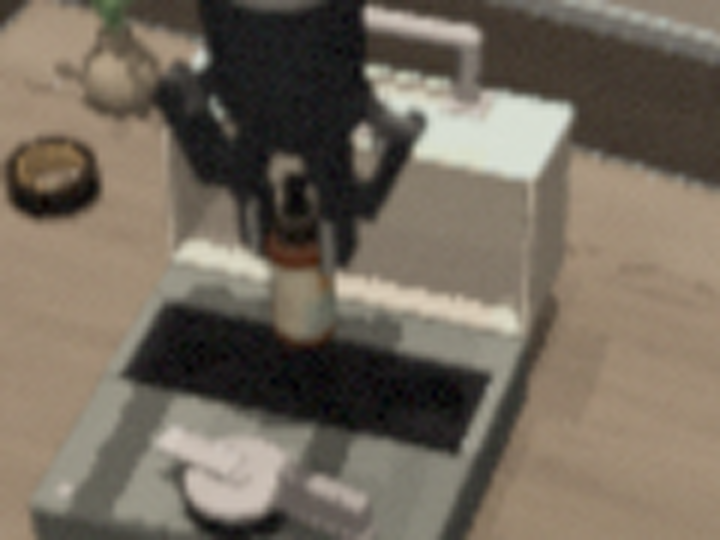

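Picture 11: the bottle hangs upright, with its bottom at (302,340) in the crop, just behind the middle block. It matches the side-camera prediction under the TCP. The top camera read 3–4 mm high in y on the bottle, so I'm trusting the side value for the well: (.561,.1715).

Request:
move_arm --moves '[{"rot":[1.8,0,0],"delta_pos":[-0.003,-0.008,0],"gripper":1},{"rot":[0,0,0],"delta_pos":[-0.003,-0.008,0],"gripper":1},{"rot":[0,0,0],"delta_pos":[0,0,0],"gripper":1},{"rot":[0,0,0],"delta_pos":[0,0,0.01],"gripper":1},{"rot":[0,0,0],"delta_pos":[0,0,0.01],"gripper":1},{"rot":[0,0,0],"delta_pos":[0,0,0],"gripper":1},{"rot":[0,0,0],"delta_pos":[0,0,0],"gripper":1},{"rot":[0,0,0],"delta_pos":[0,0,0],"gripper":1},{"rot":[0,0,0],"delta_pos":[0,0,0],"gripper":1},{"rot":[0,0,0],"delta_pos":[0,0,0],"gripper":1}]'

```text
t: 27.32
tcp_pos: [0.5607, 0.1679, 0.1249]
tool_rot: [2.33, -2.104, -0.002]
wrist_force: [0.7, 0.3, -1.7]
width: 0.0306
```

```bash
cat > chk.py <<'E'
from h import *
tilt();o=arm.observe();print(o["width"],o["wrist_force"].round(1),o["moment"].round(2));plan([.561,.1715,.105],-1.46,1)
arm.capture("side");q=arm.regions_of("side","bottle_mid")
for q in q[:2]:
    ys,xs=np.nonzero(q["pixels"]);print(round(q["conf"],2),xs.min(),xs.max(),ys.min(),ys.max())
x,y,z=o["tcp_pos"];print("pred bottom",proj("side",[x,y,z-.045]).round(1))
E
python3 chk.py
```

```text
untilt rot [ 0.1 -0.   0. ]
0.03055250041224939 [ 0.7  0.3 -1.7] [ 0.02 -0.03  0.01]
from [0.5607 0.1679 0.1249] -1.469 turn z/row -0.51
[-0.004, -0.001, 0.02]
0.74 317 328 186 210
0.66 384 406 206 229
pred bottom [216.8 165.7]
```

Request:
move_arm --moves '[{"rot":[0,0,0],"delta_pos":[-0.004,0,0],"gripper":1},{"rot":[0,0,0],"delta_pos":[0,0,0.007],"gripper":1},{"rot":[0,0,0],"delta_pos":[0,0,0.007],"gripper":1},{"rot":[0,0,0],"delta_pos":[0,0,0.007],"gripper":1},{"rot":[0,0,0],"delta_pos":[0,0,0.005],"gripper":1},{"rot":[0,0,0],"delta_pos":[0,0,0],"gripper":1},{"rot":[0,0,0],"delta_pos":[0,0,0],"gripper":1},{"rot":[0,0,0],"delta_pos":[0,0,0],"gripper":1},{"rot":[0,0,0],"delta_pos":[0,0,0],"gripper":1},{"rot":[0,0,0],"delta_pos":[0,0,0],"gripper":1}]'

```text
t: 28.25
tcp_pos: [0.5601, 0.1725, 0.096]
tool_rot: [2.331, -2.104, -0.002]
wrist_force: [0.3, 0.1, -0.5]
width: 0.0309
```

```bash
python3 chk.py
```

```text
untilt rot [ 0.1 -0.   0. ]
0.030881635906489808 [ 0.3  0.1 -0.5] [-0.    0.04  0.01]
from [0.5601 0.1725 0.096 ] -1.468 turn z/row -0.48
[0.001, -0.001, -0.009]
0.74 210 221 148 174
0.47 318 330 186 209
pred bottom [216.  171.8]
```

Request:
move_arm --moves '[{"rot":[0,0,0],"delta_pos":[0.001,-0.001,0.004],"gripper":1},{"rot":[0,0,0],"delta_pos":[0,0,0.005],"gripper":1},{"rot":[0,0,0],"delta_pos":[0,0,0.005],"gripper":1},{"rot":[0,0,0],"delta_pos":[0,0,0.004],"gripper":1},{"rot":[0,0,0],"delta_pos":[0,0,0],"gripper":1},{"rot":[0,0,0],"delta_pos":[0,0,0],"gripper":1},{"rot":[0,0,0],"delta_pos":[0,0,0],"gripper":1},{"rot":[0,0,0],"delta_pos":[0,0,0],"gripper":1},{"rot":[0,0,0],"delta_pos":[0,0,0],"gripper":1},{"rot":[0,0,0],"delta_pos":[0,0,0],"gripper":1}]'

```text
t: 29.18
tcp_pos: [0.5677, 0.1752, 0.0886]
tool_rot: [-2.323, 2.096, -0.008]
wrist_force: [-0.7, 1.1, 0.4]
width: 0.0311
```

```bash
python3 chk.py
```

```text
untilt rot [-0.7  0.3  0. ]
0.031103006511212818 [-0.7  1.1  0.4] [ 0.16  0.2  -0.05]
from [0.5677 0.1752 0.0886] -1.468 turn z/row -0.47
[0.003, 0.007, -0.016]
0.66 211 220 148 173
0.6 317 329 186 210
pred bottom [216.4 171.7]
```

Request:
move_arm --moves '[{"rot":[-0.7,0.3,0],"delta_pos":[0,0,0.003],"gripper":1},{"rot":[0,0,0],"delta_pos":[0,0,0.004],"gripper":1},{"rot":[0,0,0],"delta_pos":[0,0,0.004],"gripper":1},{"rot":[0,0,0],"delta_pos":[0,0,0],"gripper":1},{"rot":[0,0,0],"delta_pos":[0,0,0],"gripper":1},{"rot":[0,0,0],"delta_pos":[0,0,0],"gripper":1},{"rot":[0,0,0],"delta_pos":[0,0,0],"gripper":1},{"rot":[0,0,0],"delta_pos":[0,0,0],"gripper":1},{"rot":[0,0,0],"delta_pos":[0,0,0],"gripper":1},{"rot":[0,0,0],"delta_pos":[0,0,0],"gripper":1}]'

```text
t: 30.12
tcp_pos: [0.567, 0.1753, 0.0756]
tool_rot: [2.33, -2.103, -0.002]
wrist_force: [-1.6, 0.6, -1.2]
width: 0.031
```

```bash
python3 chk.py
```

```text
untilt rot [ 0.2 -0.   0. ]
0.03095045975862702 [-1.6  0.6 -1.2] [0.21 0.3  0.01]
from [0.567  0.1753 0.0756] -1.468 turn z/row -0.48
[0.003, 0.006, -0.029]
0.66 211 221 153 176
0.56 224 245 169 183
pred bottom [216.6 174.6]
```

It's sliding in freely: the bottom is 18 mm deep, at under 2 N. Going on down to the floor.

Request:
move_arm --moves '[{"rot":[0,0,0],"delta_pos":[0,0,0.004],"gripper":1},{"rot":[0,0,0],"delta_pos":[0,0,0.004],"gripper":1},{"rot":[0,0,0],"delta_pos":[0,0,0.004],"gripper":1},{"rot":[0,0,0],"delta_pos":[0,0,0.003],"gripper":1},{"rot":[0,0,0],"delta_pos":[0,0,0.002],"gripper":1},{"rot":[0,0,0],"delta_pos":[0,0,0],"gripper":1},{"rot":[0,0,0],"delta_pos":[0,0,0],"gripper":1},{"rot":[0,0,0],"delta_pos":[0,0,0],"gripper":1},{"rot":[0,0,0],"delta_pos":[0,0,0],"gripper":1},{"rot":[0,0,0],"delta_pos":[0,0,0],"gripper":1}]'

```text
t: 31.05
tcp_pos: [0.566, 0.1757, 0.0611]
tool_rot: [2.329, -2.101, -0.005]
wrist_force: [-4.0, 1.9, 4.3]
width: 0.0307
```

```bash
python3 chk.py
```

```text
untilt rot [ 0.3 -0.1  0. ]
0.030729258259144594 [-4.   1.9  4.3] [ 0.2   0.73 -0.  ]
from [0.566  0.1757 0.0611] -1.468 turn z/row -0.43
[0.004, 0.005, -0.044]
0.74 211 220 155 176
0.74 317 330 186 210
pred bottom [216.6 177.9]
```

The TCP stands at .0611, as predicted for the floor, with 4 N of contact. Releasing and backing straight up.

Request:
move_arm --moves '[{"rot":[0,0,0],"delta_pos":[0,0,0],"gripper":0.5},{"rot":[0,0,0],"delta_pos":[0,0,0],"gripper":0.3},{"rot":[0,0,0],"delta_pos":[0,0,0],"gripper":0.2},{"rot":[0,0,0],"delta_pos":[0,0,0],"gripper":0.2},{"rot":[0,0,0],"delta_pos":[0,0,-0.015],"gripper":0.2},{"rot":[0,0,0],"delta_pos":[0,0,-0.03],"gripper":0.2},{"rot":[0,0,0],"delta_pos":[0,0,-0.035],"gripper":0.2},{"rot":[0,0,0],"delta_pos":[0,0,-0.035],"gripper":0.2},{"rot":[0,0,0],"delta_pos":[0,0,-0.03],"gripper":0.2},{"rot":[0,0,0],"delta_pos":[0,0,0],"gripper":0.2}]'

```text
t: 31.98
tcp_pos: [0.5668, 0.1734, 0.2066]
tool_rot: [2.325, -2.099, -0.003]
wrist_force: [-0.1, -0.6, 1.4]
width: 0.0685
```

Request:
move_arm --moves '[{"rot":[0,0,0],"delta_pos":[0.03,0,0],"gripper":0.2},{"rot":[0,0,0],"delta_pos":[0.035,0,0],"gripper":0.2},{"rot":[0,0,0],"delta_pos":[0.035,0,0],"gripper":0.2},{"rot":[0,0,0],"delta_pos":[0.035,0,0],"gripper":0.2},{"rot":[0,0,0],"delta_pos":[0.035,0,0],"gripper":0.2},{"rot":[0,0,0],"delta_pos":[0.035,0,0],"gripper":0.2},{"rot":[0,0,0],"delta_pos":[0.03,0,0],"gripper":0.2},{"rot":[0,0,0],"delta_pos":[0,0,0],"gripper":0.2},{"rot":[0,0,0],"delta_pos":[0,0,0],"gripper":0.2},{"rot":[0,0,0],"delta_pos":[0,0,0],"gripper":0.2}]'

```text
t: 32.82
tcp_pos: [0.5955, -0.0707, 0.2094]
tool_rot: [2.334, -2.101, 0.013]
wrist_force: [0.2, 0.6, -0.9]
width: 0.0681
```

Run:
```python
from h import *
print(arm.observe()["wrist_force"])
a=arm.capture("side")[110:210,110:310,::-1];b=arm.capture("top")[125:245,120:300,::-1]
cv2.imwrite("pics/final.png",np.hstack([cv2.resize(a,(400,300),interpolation=2)[:, :],cv2.resize(b,(400,300),interpolation=2)]))
r=arm.regions_of("side","bottle_mid")
for q in r[:2]:
    ys,xs=np.nonzero(q["pixels"]);print(round(q["conf"],2),xs.min(),xs.max(),ys.min(),ys.max())
for z in(.016,.048,.118): print(proj("side",[.565,.1755,z]).round(1),proj("top",[.565,.1755,z]).round(1))
```

```text
[ 0.24203335  0.64365966 -0.92714748]
0.72 165 181 132 145
0.57 318 329 187 209
[216.5 178.1] [208.3 180.3]
[215.9 171.3] [206.9 178.7]
[214.5 155.3] [203.5 174.9]
```

View pics/final.png

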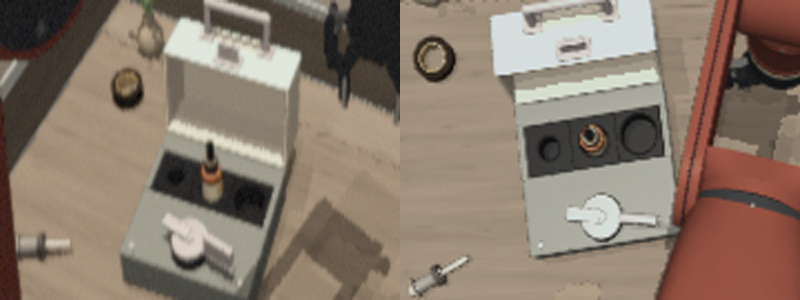

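Picture 12: the bottle stands upright in the middle well, the lid is open, and the lever lies about 77° aside. The tape and bolt have not moved.

```bash
python3 -c "
from cell import arm
print(arm.hand_in())"
```

```text
the job is handed in; nothing more can be done
None
```

The dropper bottle is standing in the middle well of the kit case, with the latch aside and the lid open. I handed the job in at about 33 s; no verdict is reported.

- **Latch:** The lever turns free counter-clockwise, to the right. I first took clockwise for the free way, because the jaws slid along the fin. The wrist moment reached 5 N m before a picture showed the lever dead at about -0.33 rad. I then pushed it the other way. The last top view shows it about 77° (1.35 rad) aside, with its nose clear of the lid.
- **Lid:** I lifted it by the bar to about 1.69 rad, and it stayed there after I let go.
- **Bottle:** I lowered it until it met the floor at the expected height (TCP 0.061 m, about 4 N), then released it and backed off. The last pictures show it upright in the middle well with the gripper clear.
- **Other things:** The tape and the bolt are where they were. I did not check the cup or the pink bottle again at the end, but nothing went near them except the grasp beside the pink one.

**Disagreements:**
- The top camera put the well about 9 mm short in x, and the side camera about 6 mm short. The well's chamfer guided the bottle in.
- In the final check, the network's best side-view match for the bottle was the tape. I judged the placing from the picture and the height reached instead.
- One measuring script failed when it overlapped a move. I reran it afterwards.

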